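Fetch the battery packs from under the bench shelf and put them on charge

ROBOT

A 6-joint arm with a two-finger parallel gripper is mounted at the origin on the work surface. World frame = base frame: x ahead of the robot, y to its left, z up, the work surface at z = 0. Lengths are in m, angles in rad, forces in N, time in s.
With the tool pointing down it reaches from about 0.275 to 0.85 m from the base axis. Payload 5.2 kg.
Tool frame: the origin (TCP) lies at the very end of the fingers, on their centre line; the grasp point (between the pads) lies 19 mm behind it; z points along the fingers, x is the direction in which the jaws open and shut, and the axes are right-handed (so a half turn about z gives the same grasp; the last joint's range is limited). The gripper opens to 85 mm and grips with 20 to 120 N. Pads are 22 mm wide; open, the fingers measure 114 mm over their backs; the gripper's body (76 mm by 85 mm) begins 54 mm behind the grasp point. The pads swing forward as they close: fully open they stand 13 mm farther back than shut.
Start: joints at [1.1, 0.259, 1.535, -0, 1.348, -0.203], TCP at [0.146, 0.53, 0.231] pointing down, gripper open.
Joint ranges: [-3.14, 3.14], [-0.91, 2.08], [0.19, 2.58], [-1.22, 4.36], [0.22, 2.71], [-3.12, 3.12]. Speed limits (rad/s): [2.57, 2.57, 3.14, 3.14, 3.14, 3.14].

INTERFACE

Orientations are given as a 3x3 rotation matrix whose columns are the frame's x, y, z axes.
In Python, from station import robot gives the robot as it stands. The module is installed in compiled form; this text tells all that it offers.
- The arm moves only by the tool drive_tool, never from a script. Its argument "increments" is a list that holds one entry, the list of rows, each a list of 5 numbers: the shift along the tool's x, y, z in m, then the turn about the tool's z in degrees, then the gripper command: -1 is shut, 1 is fully open, values between are in proportion. In form: [[[tx, ty, tz, turn, fingers], ...]]. A call has 1 to 5 rows; each row is the pose to reach, as a shift and turn from the pose commanded when the call began, along the tool's axes at that moment; what a row does not reach only later rows make up. A row lasts 1/12 s, in which the tool goes at most 41.7 mm and 7.16 degrees, less where a joint would pass 70% of its speed; a pose out of reach is approached as far as the arm can. A call with a gripper value outside its range is refused whole. The fingers move at their own pace and stop on an object; "grip_force" is the grip in N (left out, the last holds). Time passes only in rows, so rows that repeat a pose let the fingers close. It gives the time, the measured TCP pose, the force and the opening at its end, in the units of the state.
- robot.get_obs(): the state, without advancing time (a new reading comes with each control period).
- robot.get_image(name): name is "scene" or "top" or "wrist"; returns a dict with "image" (420x560x3 uint8, red, green, blue), "intrinsics" (3x3 intrinsics, pixels), "world_to_cam" (4x4, takes a point from world to camera coordinates). Camera axes: x right, y down, z forward; pixel columns grow to the right and rows downward; lengths in m; the calibration is good to about 2 mm. A picture is of the moment at which its call begins. There is no depth.
- robot.job_done(): hands the job in, once; it reports no verdict.
The state is a dict: "time": time; "qpos": joint angles; "qvel": joint speeds; "joint_torque": joint torques, N m; "tcp_pos": TCP position; "orientation": TCP orientation; "ft_force": force on the tool from outside, world axes, zero at the start; "torque": the same for the moment, N m; "gripper_width": finger opening in m.
Only numpy, scipy, OpenCV 4.12 (cv2) and the standard library are available. Lean on these libraries where they do the work, as an engineer would, in place of code of your own. Each camera call takes 0.05 s, during which the arm holds its last target.

TASK

Two or three green battery packs have been dropped under the low clear shelf: with the flat probe, sweep them all out into the open, then slide each one onto a free bay of the charging dock right up to its end stop, so that the red detent springs up behind it. Only when all are on, switch the dock on by pushing its red-knobbed lever fully over, away from the robot. Put the probe back on its grey mat, standing as it was with the handle on the white patch, and leave everything else on the bench where it stands.

Things in the scene. Friction and masses are not known exactly. Their poses are not given: they have to be found in the camera images.
- shelf_front (a point): Low riser shelf with a clear top edged in purple, fixed. This point is on the table, under the middle of its open front edge; x points in under the shelf (roughly away from the robot), y to the left, z up. The space below runs from x = 0 to 200 mm and y = -105 to +105 mm and is 65 mm high; the plate's top is at 71 mm
- shelf: The same shelf, same origin and axes as shelf_front. It is open at the front (x = 0) and at the right end (y = -105 mm), with no legs there; white panels close the back and the left end. Two light things stand on it, up to 45 mm above its top
- probe_grip (a point): Flat probe, loose, 200 g: white strip 26 wide, 8 thick, with a purple upright handle on one end; on its mat at the start. This point is on the handle's axis, 85 mm above the strip's underside; x points along the strip to its tip, z up. Handle 36 along x, 20 along y, its top 110 above the underside; the strip runs from 18 behind the handle's axis to 225 ahead (mm)
- probe_tip (a point): the end of the probe's strip, 225 mm along x from the handle's axis, 4 mm above the underside
- mat_handle (a point): Grey parking mat for the probe, 290 x 60 x 2 mm, fixed; x along its length, away from the robot. This point on its top, in the white patch near the far end, is where the handle's axis stands; the mat runs from 35 mm beyond it to 255 mm on the robot's side of it. The probe lies along the mat, tip towards the robot (its x opposite to the mat's x)
- dock: Charging dock, fixed: grey plate 6 mm thick with three like bays 72 mm apart. In each, a pack's foot slides on the plate between rails 48 mm apart with lips over the foot; lips' underside 13.5 mm, tops 16.5 mm above the plate. Rails run from x = -15 to the end stop at +36, flared mouth from -35 to -15, plate from -105 (mm, from the bay's point). Housing behind the stop: 46 mm above the table
- pack1_c (a point): Battery pack, 140 g, loose, standing upright on the table under the shelf at the start (may be absent). This point is its centre, half-way up its 55 mm. Dark foot 70 mm along x, 44 mm along y, 10 mm high; on it a green body 60 mm along x, 28 mm along y, up to the top. Both ends alike, so half a turn makes no difference
- pack2_c (a point): Battery pack, 140 g, loose, standing upright on the table under the shelf at the start (may be absent). This point is its centre, half-way up its 55 mm. Dark foot 70 mm along x, 44 mm along y, 10 mm high; on it a green body 60 mm along x, 28 mm along y, up to the top. Both ends alike, so half a turn makes no difference
- pack3_c (a point): Battery pack, 140 g, loose, standing upright on the table under the shelf at the start (may be absent). This point is its centre, half-way up its 55 mm. Dark foot 70 mm along x, 44 mm along y, 10 mm high; on it a green body 60 mm along x, 28 mm along y, up to the top. Both ends alike, so half a turn makes no difference
- bay1 (a point): Bay 1 of the dock (right as the robot sees it): where a pack's centre is when the pack is home, 27.5 mm above the plate's top. x is the direction in which packs slide in (roughly away from the robot), z up. Any pack fits any bay, either way round
- latch1 (a joint): Detent of bay 1: a red sprung roller in the plate, 42 mm before the home point, standing 2.5 mm proud. 0 = up, grows as it is pressed down (m, to 0.0035; about 1 to 2 N). The pack's foot rides over it and it springs up behind the foot when the pack is home
- bay2 (a point): Bay 2 of the dock (middle as the robot sees it): where a pack's centre is when the pack is home, 27.5 mm above the plate's top. x is the direction in which packs slide in (roughly away from the robot), z up. Any pack fits any bay, either way round
- latch2 (a joint): Detent of bay 2: a red sprung roller in the plate, 42 mm before the home point, standing 2.5 mm proud. 0 = up, grows as it is pressed down (m, to 0.0035; about 1 to 2 N). The pack's foot rides over it and it springs up behind the foot when the pack is home
- bay3 (a point): Bay 3 of the dock (left as the robot sees it): where a pack's centre is when the pack is home, 27.5 mm above the plate's top. x is the direction in which packs slide in (roughly away from the robot), z up. Any pack fits any bay, either way round
- latch3 (a joint): Detent of bay 3: a red sprung roller in the plate, 42 mm before the home point, standing 2.5 mm proud. 0 = up, grows as it is pressed down (m, to 0.0035; about 1 to 2 N). The pack's foot rides over it and it springs up behind the foot when the pack is home
- switch_tip (a point): Centre of the red knob (26 mm ball) on the dock's switch lever, which stands at the dock's right end (as the robot sees it) on a block 50 mm wide, its top 31 mm above the table. The lever's hinge axis is level, along the dock's y, 28 mm above the table; this point is 70 mm from it
- switch (a joint): The dock's switch lever: 0 = off, leaning towards the robot; grows to 1.0 rad as it is pushed over away from the robot (the dock's x) = on. Light (about 1 N at the knob) and stays where it is left
- tip_box: Bystander, to be left alone: blue tip box with clear lid, 75 x 60 x 42 mm, on top of the shelf; origin under its centre
- vial: Bystander, to be left alone: small jar, 28 mm across, 45 mm high, on top of the shelf; origin under its centre
- bottle_a: Bystander, to be left alone: bottle, 44 mm across, 90 mm high, on the table to the left; origin under its centre
- bottle_b: Bystander, to be left alone: blue-capped bottle, 52 mm across, 110 mm high, near the robot, front right; origin under its centre
- tube_rack: Bystander, to be left alone: blue tube rack, 90 x 180 x 35 mm, left of the shelf; origin under its centre
- timer: Bystander, to be left alone: white timer, 60 x 70 x 18 mm, near right corner; origin under its centre
- spare_lid: Bystander, to be left alone: flat red box lid, 60 x 90 x 12 mm, behind the dock; origin under its centre
Things that resemble listed ones, but are neither listed nor needed, are in the scene too. Leave any orange look-alike of the part that bears probe_grip alone.

How it is judged:
On the way, in this order (a step that is already met when the one before it is completed fails the run):
1. the probe's tip is under the shelf (x of probe_tip in the frame of shelf_front between 0.01 and 0.2 m and y of probe_tip in the frame of shelf_front above -0.095 m and z of probe_tip in the frame of shelf_front below 0.06 m), for 0.1 s.
2. every pack is out from under the shelf ((x of pack1_c in the frame of shelf_front below -0.036 m or y of pack1_c in the frame of shelf_front below -0.128 m) and (x of pack2_c in the frame of shelf_front below -0.036 m or y of pack2_c in the frame of shelf_front below -0.128 m) and (x of pack3_c in the frame of shelf_front below -0.036 m or y of pack3_c in the frame of shelf_front below -0.128 m)), for 0.2 s.
3. every pack is home in a bay with its detent up, the switch still off (((x of pack1_c in the frame of bay1 between -0.003 and 0.003 m and y of pack1_c in the frame of bay1 between -0.004 and 0.004 m and z of pack1_c in the frame of bay1 between -0.004 and 0.004 m and value of joint latch1 below 0.001 m) or (x of pack1_c in the frame of bay2 between -0.003 and 0.003 m and y of pack1_c in the frame of bay2 between -0.004 and 0.004 m and z of pack1_c in the frame of bay2 between -0.004 and 0.004 m and value of joint latch2 below 0.001 m) or (x of pack1_c in the frame of bay3 between -0.003 and 0.003 m and y of pack1_c in the frame of bay3 between -0.004 and 0.004 m and z of pack1_c in the frame of bay3 between -0.004 and 0.004 m and value of joint latch3 below 0.001 m)) and ((x of pack2_c in the frame of bay1 between -0.003 and 0.003 m and y of pack2_c in the frame of bay1 between -0.004 and 0.004 m and z of pack2_c in the frame of bay1 between -0.004 and 0.004 m and value of joint latch1 below 0.001 m) or (x of pack2_c in the frame of bay2 between -0.003 and 0.003 m and y of pack2_c in the frame of bay2 between -0.004 and 0.004 m and z of pack2_c in the frame of bay2 between -0.004 and 0.004 m and value of joint latch2 below 0.001 m) or (x of pack2_c in the frame of bay3 between -0.003 and 0.003 m and y of pack2_c in the frame of bay3 between -0.004 and 0.004 m and z of pack2_c in the frame of bay3 between -0.004 and 0.004 m and value of joint latch3 below 0.001 m)) and ((x of pack3_c in the frame of bay1 between -0.003 and 0.003 m and y of pack3_c in the frame of bay1 between -0.004 and 0.004 m and z of pack3_c in the frame of bay1 between -0.004 and 0.004 m and value of joint latch1 below 0.001 m) or (x of pack3_c in the frame of bay2 between -0.003 and 0.003 m and y of pack3_c in the frame of bay2 between -0.004 and 0.004 m and z of pack3_c in the frame of bay2 between -0.004 and 0.004 m and value of joint latch2 below 0.001 m) or (x of pack3_c in the frame of bay3 between -0.003 and 0.003 m and y of pack3_c in the frame of bay3 between -0.004 and 0.004 m and z of pack3_c in the frame of bay3 between -0.004 and 0.004 m and value of joint latch3 below 0.001 m)) and value of joint switch below 0.4 rad), for 0.2 s.
At the end, for the whole second after the job is handed in: Every pack is home in a bay (within 3 mm along the rail, 4 mm across and in height), that detent up (under 1 mm); the probe stands upright on its mat, handle and tip within 30 mm along and 22 mm across of their marks; the switch is past 0.8 rad; packs and probe at rest (((x of pack1_c in the frame of bay1 between -0.003 and 0.003 m and y of pack1_c in the frame of bay1 between -0.004 and 0.004 m and z of pack1_c in the frame of bay1 between -0.004 and 0.004 m and value of joint latch1 below 0.001 m) or (x of pack1_c in the frame of bay2 between -0.003 and 0.003 m and y of pack1_c in the frame of bay2 between -0.004 and 0.004 m and z of pack1_c in the frame of bay2 between -0.004 and 0.004 m and value of joint latch2 below 0.001 m) or (x of pack1_c in the frame of bay3 between -0.003 and 0.003 m and y of pack1_c in the frame of bay3 between -0.004 and 0.004 m and z of pack1_c in the frame of bay3 between -0.004 and 0.004 m and value of joint latch3 below 0.001 m)) and ((x of pack2_c in the frame of bay1 between -0.003 and 0.003 m and y of pack2_c in the frame of bay1 between -0.004 and 0.004 m and z of pack2_c in the frame of bay1 between -0.004 and 0.004 m and value of joint latch1 below 0.001 m) or (x of pack2_c in the frame of bay2 between -0.003 and 0.003 m and y of pack2_c in the frame of bay2 between -0.004 and 0.004 m and z of pack2_c in the frame of bay2 between -0.004 and 0.004 m and value of joint latch2 below 0.001 m) or (x of pack2_c in the frame of bay3 between -0.003 and 0.003 m and y of pack2_c in the frame of bay3 between -0.004 and 0.004 m and z of pack2_c in the frame of bay3 between -0.004 and 0.004 m and value of joint latch3 below 0.001 m)) and ((x of pack3_c in the frame of bay1 between -0.003 and 0.003 m and y of pack3_c in the frame of bay1 between -0.004 and 0.004 m and z of pack3_c in the frame of bay1 between -0.004 and 0.004 m and value of joint latch1 below 0.001 m) or (x of pack3_c in the frame of bay2 between -0.003 and 0.003 m and y of pack3_c in the frame of bay2 between -0.004 and 0.004 m and z of pack3_c in the frame of bay2 between -0.004 and 0.004 m and value of joint latch2 below 0.001 m) or (x of pack3_c in the frame of bay3 between -0.003 and 0.003 m and y of pack3_c in the frame of bay3 between -0.004 and 0.004 m and z of pack3_c in the frame of bay3 between -0.004 and 0.004 m and value of joint latch3 below 0.001 m)) and linear speed of each of pack1, pack2, pack3, probe below 0.02 m/s and x of probe_grip in the frame of mat_handle between -0.03 and 0.03 m and y of probe_grip in the frame of mat_handle between -0.022 and 0.022 m and y of probe_tip in the frame of mat_handle between -0.022 and 0.022 m and x of probe_tip in the frame of mat_handle below -0.19 m and angle between probe_grip's own z axis and vertical below 0.1 rad and height (world z) of probe_tip below 0.012 m and value of joint switch above 0.8 rad); the robot touches nothing.
It fails at once if a bystander is moved more than 40 mm from its place (distance of any of tip_box, vial, bottle_a, bottle_b, tube_rack, timer, spare_lid from where it was at the start of the episode above 0.04 m).
Of pack1, pack2, pack3 only 2 to 3 are there at a start; the rules pass over those that are not, and their reading is None.
At some moment in a run one of pack1, pack2, pack3 may be knocked a few centimetres aside while the robot is not near it.
It also fails if it takes over 210 s, if anything falls off the work surface, if the arm or the gripper's body presses on something with over 40 N, if the wrist force passes 120 N, or if a joint passes its speed limit or range.

## Working session

There is one attempt and no reset: what is moved stays moved. The work goes in short steps, Python scripts to look and compute and a tool call to move; the robot and the scene stay as the last step left them, time stands still between calls to the robot, and variables do not carry over. Pictures are saved under pics/ and viewed, and the job is handed in when it is done.

Besides the shell and the picture viewer there is one more tool, called after "Emit:" in YAML: its name, and indented under it one key for each argument. drive_tool: Moves the arm, as the interface text tells. Its arguments: {"type":"object","properties":{"increments":{"type":"array","items":{"type":"array","items":{"type":"array","items":{"type":"number"}}}},"grip_force":{"type":"number"}},"required":["increments"]}

```bash
mkdir -p pics; cat > h.py <<'E'
import numpy as np, cv2
from station import robot
np.set_printoptions(precision=4,suppress=True)
def snap(n,f):
    d=robot.get_image(n); cv2.imwrite(f'pics/{f}.png',d['image'][:,:,::-1]); 
    np.savez(f'pics/{f}.npz',**d); return d
def proj(d,p):
    c=d['world_to_cam']@np.append(p,1); u=d['intrinsics']@c[:3]; return u[:2]/u[2]
def ray(d,uv,z):
    K=np.array(d['intrinsics']);T=np.array(d['world_to_cam']);R=T[:3,:3];C=-R.T@T[:3,3]
    v=R.T@np.linalg.solve(K,[uv[0],uv[1],1]); return C+v*(z-C[2])/v[2]
def load(f): return dict(np.load(f'pics/{f}.npz'))
def obs():
    o=robot.get_obs(); print('t',o['time'],'tcp',np.array(o['tcp_pos']),'F',np.array(o['ft_force']),'w',o['gripper_width'],'q',np.array(o['qpos']));print(np.array(o['orientation']));return o
E
python3 - <<'E'
from h import *
for n in ['scene','top','wrist']: 
    d=snap(n,n+'0'); print(n,d['intrinsics'][0,0],(-d['world_to_cam'][:3,:3].T@d['world_to_cam'][:3,3]))
obs()
E
```

```text
scene 432.3836202846801 [ 1.3279 -0.503   0.7099]
top 443.5870622844533 [ 0.2652 -0.0338  1.5792]
wrist 321.05355589481223 [0.0709 0.5495 0.3728]
t 0.15 tcp [0.1453 0.53   0.2307] F [-0.0062  0.7617 -0.0279] w 0.08539141940901043 q [ 1.1002  0.2592  1.5358 -0.      1.348  -0.2028]
[[ 0.2646  0.9643 -0.0006]
 [ 0.9643 -0.2646 -0.0013]
 [-0.0014 -0.0003 -1.    ]]
```

View pics/scene0.png

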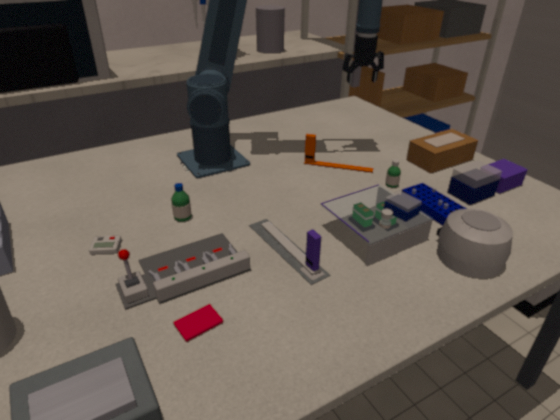

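View pics/top0.png

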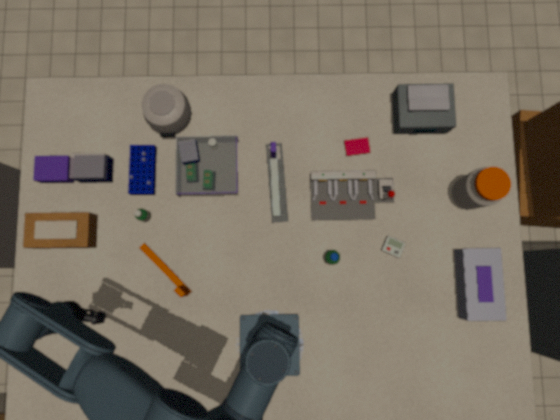

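View pics/wrist0.png

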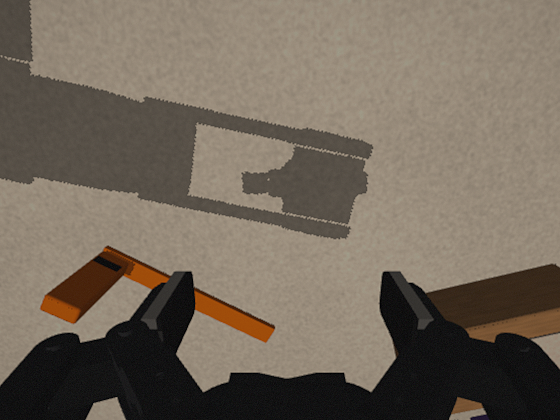

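```bash
python3 - <<'E'
import cv2
t=cv2.imread('pics/top0.png'); cv2.imwrite('pics/c1.png',cv2.resize(t[120:230,120:300],None,fx=4.4,fy=4.4,interpolation=cv2.INTER_CUBIC))
cv2.imwrite('pics/c2.png',cv2.resize(t[130:270,260:420],None,fx=4.2,fy=4.2,interpolation=cv2.INTER_CUBIC))
s=cv2.imread('pics/scene0.png'); cv2.imwrite('pics/c3.png',cv2.resize(s[160:280,300:480],None,fx=4.4,fy=4.4,interpolation=cv2.INTER_CUBIC))
E
```

```text
(no output)
```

View pics/c1.png

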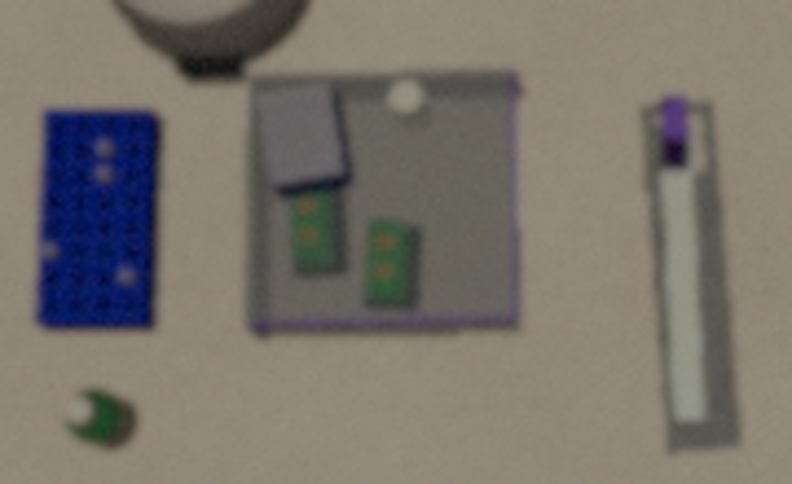

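View pics/c2.png

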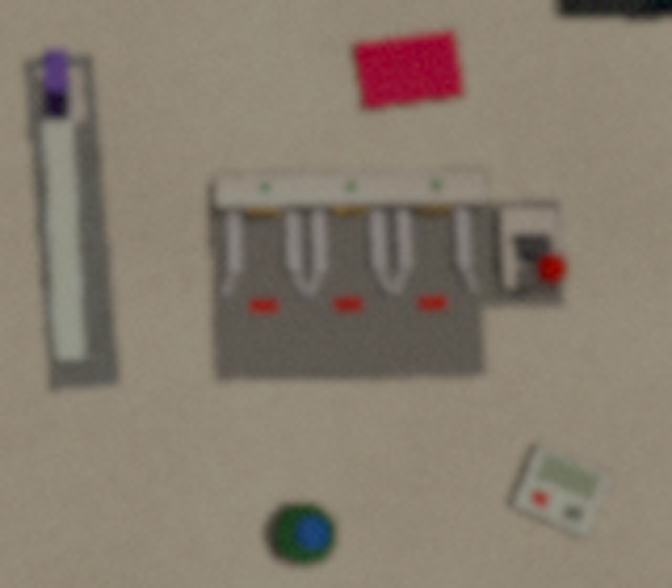

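View pics/c3.png

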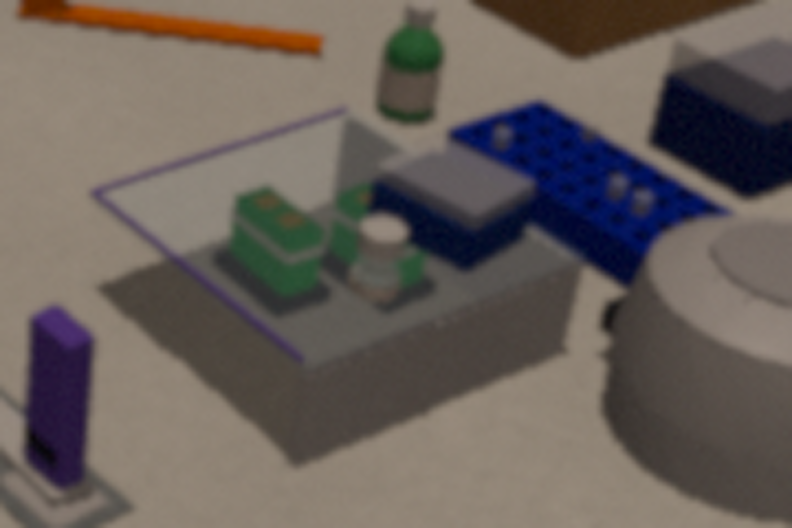

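```bash
cat >> h.py <<'E'
def mat(T,ang=None): pass
E
python3 - <<'E'
from h import *
d=load('top0')
def c1(x,y): return (120+x/4.4,120+y/4.4)
def c2(x,y): return (260+x/4.2,130+y/4.2)
P=lambda n,uv,z: print(n,ray(d,uv,z)[:2])
for n,uv in [('FL',(262,326)),('FR',(516,320)),('BR',(516,72)),('BL',(250,74))]: P('shelf'+n,c1(*uv),.071)
P('packA',c1(391,262),.055);P('packAtopFarL',c1(371,220),.055);P('packA nearR',c1(413,306),.055);P('packAnearL',c1(367,306),.055)
P('packBnearL',c1(296,270),.055);P('packBnearR',c1(342,270),.055);P('packBfarR',c1(340,190),.055)
for uv in [(25,62),(90,57),(50,388),(118,383)]: P('mat',c2(*uv),.002)
P('handle top',c2(55,65),.112)
P('tipL',c2(54,360),.01);P('tipR',c2(87,360),.01)
for n,uv in [('plate nearL',(217,376)),('nearR',(482,374))]: P(n,c2(*uv),.006)
for uv in [(263,305),(347,304),(431,303)]: P('det',c2(*uv),.0085)
for uv in [(264,187),(350,185),(435,184)]: P('led',c2(*uv),.046)
P('knob',c2(551,268),.08)
P('bottleb',c2(312,532),.11)
E
```

```text
shelfFL [0.5177 0.3004]
shelfFR [0.5199 0.1015]
shelfBR [0.7201 0.1014]
shelfBL [0.7211 0.3132]
packA [0.5706 0.2023]
packAtopFarL [0.6048 0.2185]
packA nearR [0.5349 0.1846]
packAnearL [0.5354 0.221 ]
packBnearL [0.5651 0.2777]
packBnearR [0.5646 0.2411]
packBfarR [0.6296 0.2434]
mat [0.7079 0.0028]
mat [ 0.7117 -0.0538]
mat [ 0.4227 -0.0159]
mat [ 0.4263 -0.0738]
handle top [ 0.6742 -0.024 ]
tipL [ 0.4457 -0.0196]
tipR [ 0.4454 -0.0476]
plate nearL [ 0.4308 -0.1578]
nearR [ 0.4297 -0.3827]
det [ 0.4908 -0.1981]
det [ 0.4908 -0.2697]
det [ 0.4908 -0.3412]
led [ 0.5853 -0.1976]
led [ 0.5862 -0.2697]
led [ 0.5861 -0.341 ]
knob [ 0.5081 -0.4261]
bottleb [ 0.296  -0.2213]
```

```bash
python3 - <<'E'
from h import *
d=load('wrist0');print(d['world_to_cam'],d['intrinsics'])
o=robot.get_obs();R=np.array(o['orientation']);C=-d['world_to_cam'][:3,:3].T@d['world_to_cam'][:3,3]
print('cam in tool',R.T@(C-np.array(o['tcp_pos'])),'fwd in tool',R.T@d['world_to_cam'][2,:3],'imgx in tool',R.T@d['world_to_cam'][0,:3])
E
```

```text
[[ 0.264   0.9645 -0.0014 -0.5482]
 [ 0.9187 -0.251   0.3051 -0.0409]
 [ 0.2939 -0.0818 -0.9523  0.3792]
 [ 0.      0.      0.      1.    ]] [[321.0536   0.     286.8737]
 [  0.     321.0536 211.9276]
 [  0.       0.       1.    ]]
cam in tool [-0.0011 -0.077  -0.1421] fwd in tool [0.0002 0.3053 0.9523] imgx in tool [ 1.     -0.0006  0.    ]
```

Emit:
drive_tool:
  increments:
    - [[0,0.03,0,-5,1],[-0.03,0.07,0,-10,1],[-0.06,0.11,-0.02,-15.4,1],[-0.09,0.15,-0.03,-15.4,1],[-0.12,0.19,-0.05,-15.4,1]]

```text
time: 0.57
tcp_pos: [0.2733, 0.3933, 0.2674]
orientation: [[-0.002, 1.0, -0.002], [1.0, 0.002, -0.002], [-0.002, -0.002, -1.0]]
ft_force: [-0.1, 0.2, -1.1]
gripper_width: 0.0849
```

Emit:
drive_tool:
  increments:
    - [[-0.03,0.04,-0.01,0,1],[-0.06,0.08,-0.02,0,1],[-0.09,0.12,-0.03,0,1],[-0.12,0.16,-0.04,0,1],[-0.15,0.18,-0.05,0,1]]

```text
time: 0.98
tcp_pos: [0.4334, 0.2666, 0.3104]
orientation: [[-0.001, 1.0, -0.0], [1.0, 0.001, 0.0], [0.0, -0.0, -1.0]]
ft_force: [-0.4, 0.9, -0.3]
gripper_width: 0.0852
```

Emit:
drive_tool:
  increments:
    - [[0,0,0,0,1],[0,0,0,0,1],[0,0,0,0,1]]

```text
time: 1.23
tcp_pos: [0.4315, 0.2678, 0.31]
orientation: [[0.0, 1.0, -0.001], [1.0, -0.0, 0.0], [0.0, -0.001, -1.0]]
ft_force: [0.1, 1.0, 0.1]
gripper_width: 0.0855
```

```bash
python3 - <<'E'
from h import *
obs(); snap('wrist','w1')
E
```

```text
t 1.2333 tcp [0.4315 0.2678 0.31  ] F [0.0788 1.0115 0.0551] w 0.08551123213332235 q [ 0.3351  0.1402  1.4931  0.0006  1.5096 -1.2356]
[[ 0.0001  1.     -0.0014]
 [ 1.     -0.0001  0.0001]
 [ 0.0001 -0.0014 -1.    ]]
```

View pics/w1.png

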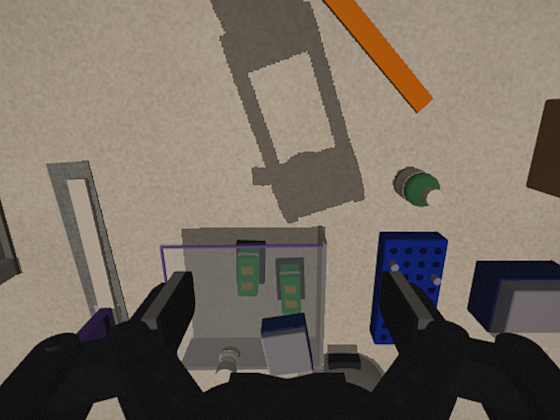

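```bash
python3 - <<'E'
from h import *
s=load('scene0');w=load('w1')
for p in [(.665,.28,.055),(.665,.28,.03),(.69,.25,.055),(.64,.25,.055),(.69,.305,.055),(.64,.305,.055)]:
    u=proj(s,p); print(p,u,(u-[300,160])*4.4, proj(w,p))
im=w['image'];sub=im[220:390,150:340,::-1]; cv2.imwrite('pics/c4.png',cv2.resize(sub,None,fx=3.5,fy=3.5,interpolation=cv2.INTER_CUBIC))
E
```

```text
(0.665, 0.28, 0.055) [403.7128 216.6421] [456.3365 249.2251] [295.8942 330.7591]
(0.665, 0.28, 0.03) [402.1936 224.1994] [449.6517 282.4774] [295.4553 320.1481]
(0.69, 0.25, 0.055) [402.0207 224.449 ] [448.8909 283.5754] [275.7007 344.7891]
(0.64, 0.25, 0.055) [388.9749 215.1758] [391.4895 242.7734] [275.3503 316.2665]
(0.69, 0.305, 0.055) [417.2324 218.6383] [515.8228 258.0086] [312.4465 344.7918]
(0.64, 0.305, 0.055) [403.9827 209.7222] [457.5238 218.7778] [313.2968 316.2711]
```

View pics/c4.png

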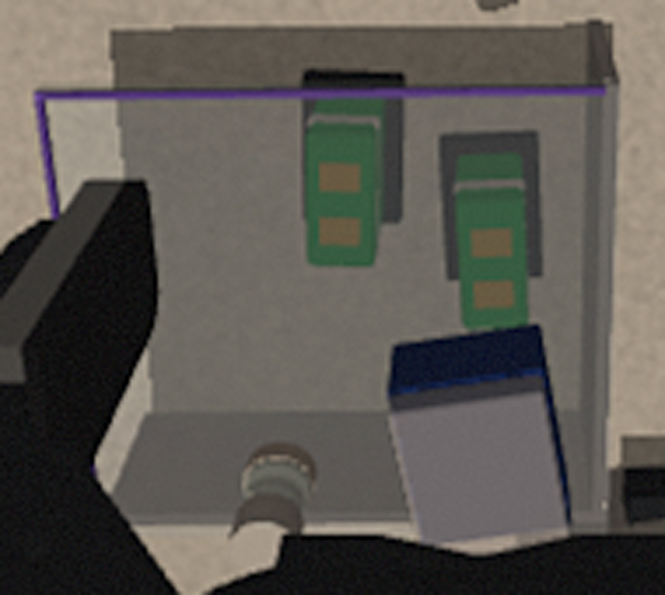

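Emit:
drive_tool:
  increments:
    - [[-0.035,0.022,0,0,1],[-0.07,0.044,0,0,1],[-0.105,0.066,0,0,1],[-0.14,0.088,0,0,1],[-0.175,0.11,0.01,0,1]]

```text
time: 1.7
tcp_pos: [0.5423, 0.0941, 0.3023]
orientation: [[-0.005, 1.0, 0.003], [1.0, 0.005, 0.0], [0.0, 0.003, -1.0]]
ft_force: [1.3, 0.9, 0.1]
gripper_width: 0.0856
```

Emit:
drive_tool:
  increments:
    - [[-0.03,0.025,0.02,0,1],[-0.06,0.05,0.04,0,1],[-0.09,0.08,0.06,0,1],[-0.115,0.11,0.08,0,1],[-0.115,0.11,0.08,0,1]]

```text
time: 2.12
tcp_pos: [0.6528, -0.0229, 0.2159]
orientation: [[-0.0, 1.0, -0.004], [1.0, 0.0, -0.0], [-0.0, -0.004, -1.0]]
ft_force: [-0.5, -0.5, -0.2]
gripper_width: 0.0853
```

```bash
python3 - <<'E'
from h import *
obs(); snap('wrist','w2')
E
```

```text
t 2.1167 tcp [ 0.6528 -0.0229  0.2159] F [-0.474  -0.4815 -0.1751] w 0.08534487971776733 q [-0.2049  0.4567  1.2837 -0.0011  1.4055 -1.776 ]
[[-0.0005  1.     -0.0045]
 [ 1.      0.0005 -0.0002]
 [-0.0002 -0.0045 -1.    ]]
```

View pics/w2.png

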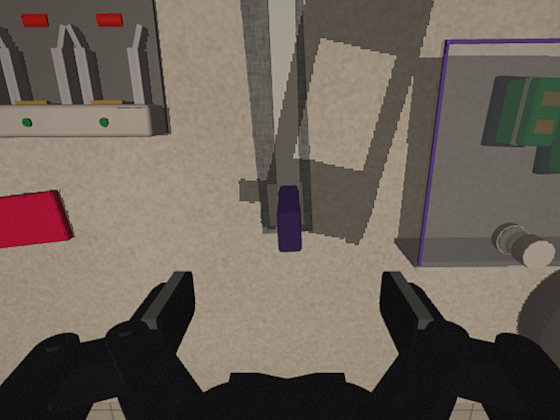

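```bash
python3 - <<'E'
from h import *
w=load('w2');im=w['image'].astype(int)
m=((im[...,2]>im[...,1]+20)&(im[...,2]>im[...,0]+5)&(np.arange(420)[:,None]>160)&(np.arange(420)[:,None]<270)).astype(np.uint8); m[:,:250]=0;m[:,330:]=0
for v in range(182,256,4):
    u=np.where(m[v])[0]; 
    if len(u): print(v,u.min(),u.max(),im[v,int(u.mean())])
for v in [251]:
    for u in (279,301): print(ray(w,(u,v),.112))
for v in [214,218]:
    for u in (277,301): print(v,ray(w,(u,v),.112))
cv2.imwrite('pics/c5.png',cv2.resize(w['image'][0:270,220:340,::-1],None,fx=2.2,fy=2.2))
E
```

```text
186 282 295 [31 17 48]
190 280 296 [35 25 51]
194 279 297 [38 30 51]
198 279 297 [37 25 52]
202 279 298 [35 22 50]
206 278 298 [37 27 53]
210 278 299 [36 21 49]
214 277 300 [50 36 68]
218 278 300 [47 33 67]
222 278 300 [47 33 66]
226 278 300 [44 32 64]
230 278 300 [49 36 66]
234 278 300 [48 32 64]
238 279 300 [46 30 65]
242 279 300 [48 35 67]
246 279 300 [47 32 66]
250 280 299 [36 20 57]
[ 0.6883 -0.0307  0.112 ]
[ 0.6883 -0.0123  0.112 ]
214 [ 0.6557 -0.0321  0.112 ]
214 [ 0.6557 -0.0128  0.112 ]
218 [ 0.6591 -0.0322  0.112 ]
218 [ 0.6591 -0.0127  0.112 ]
```

View pics/c5.png

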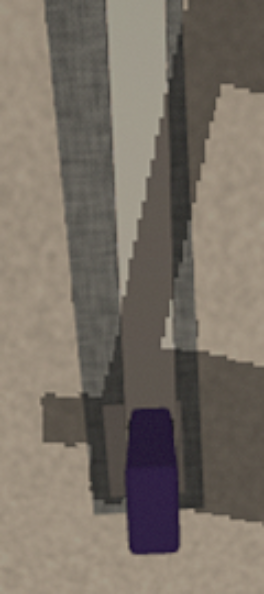

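Emit:
drive_tool:
  increments:
    - [[0.0,0.009,0.03,-1,1],[0.001,0.018,0.06,-3,1],[0.001,0.018,0.1,-3,1],[0.001,0.018,0.135,-3,1],[0.001,0.018,0.15,-3,1]]

```text
time: 2.58
tcp_pos: [0.6658, -0.0165, 0.0658]
orientation: [[-0.056, 0.998, -0.008], [0.998, 0.056, 0.002], [0.003, -0.008, -1.0]]
ft_force: [-0.6, -0.4, 0.8]
gripper_width: 0.0853
```

Emit:
drive_tool:
  grip_force: 60
  increments:
    - [[0,0,0,0,-1],[0,0,0,0,-1],[0,0,0,0,-1],[0,0,0,0,-1],[0,0,0,0,-1]]

```text
time: 3.0
tcp_pos: [0.671, -0.0199, 0.0732]
orientation: [[-0.054, 0.999, 0.004], [0.999, 0.054, -0.001], [-0.001, 0.004, -1.0]]
ft_force: [0.7, 1.0, -0.7]
gripper_width: 0.0256
```

Emit:
drive_tool:
  increments:
    - [[0,0,0,0,-1],[0,0,0,0,-1],[0,0,0,0,-1]]

```text
time: 3.25
tcp_pos: [0.671, -0.0202, 0.073]
orientation: [[-0.053, 0.999, 0.004], [0.999, 0.053, -0.0], [-0.0, 0.004, -1.0]]
ft_force: [0.0, 0.8, 6.5]
gripper_width: 0.0195
```

```bash
python3 - <<'E'
from h import *
obs(); snap('wrist','w3')
E
```

```text
t 3.25 tcp [ 0.671  -0.0202  0.073 ] F [0.0367 0.8364 6.5045] w 0.019541900723202613 q [-0.1962  0.5985  1.4126  0.0005  1.1267 -1.8204]
[[-0.0532  0.9986  0.0038]
 [ 0.9986  0.0532 -0.0003]
 [-0.0005  0.0038 -1.    ]]
```

View pics/w3.png

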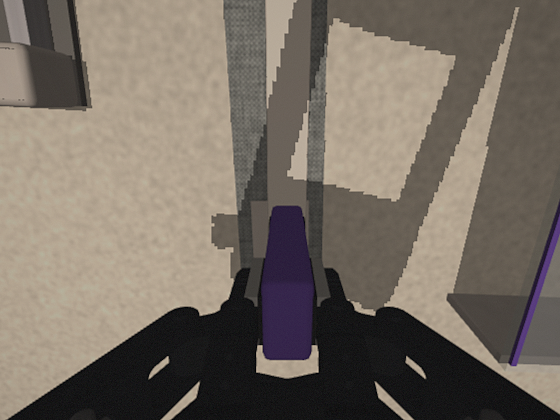

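Emit:
drive_tool:
  increments:
    - [[0,0,-0.02,0,-1],[0,0,-0.05,0,-1],[0,0,-0.09,0,-1],[-0.02,0,-0.13,0,-1],[-0.05,0,-0.15,0,-1]]

```text
time: 3.72
tcp_pos: [0.6735, -0.0676, 0.2259]
orientation: [[-0.057, 0.998, 0.006], [0.998, 0.057, 0.0], [-0.0, 0.006, -1.0]]
ft_force: [2.7, 0.0, -1.0]
gripper_width: 0.0195
```

Emit:
drive_tool:
  increments:
    - [[-0.02,0.003,0,6,-1],[-0.04,0.005,0,12,-1],[-0.06,0.007,0,18,-1],[-0.075,0.01,0,25,-1],[-0.08,0.012,0,32,-1]]

```text
time: 4.13
tcp_pos: [0.6884, -0.1524, 0.2205]
orientation: [[0.491, 0.871, -0.0], [0.871, -0.491, -0.001], [-0.001, 0.0, -1.0]]
ft_force: [0.2, 0.3, -2.3]
gripper_width: 0.0195
```

Emit:
drive_tool:
  increments:
    - [[0,0,0,7,-1],[0,0,0,14,-1],[0,0,0,21,-1],[0,0,0,28,-1],[0,0,0,35,-1]]

```text
time: 4.55
tcp_pos: [0.6883, -0.1495, 0.2206]
orientation: [[0.901, 0.433, -0.001], [0.433, -0.901, 0.0], [-0.0, -0.0, -1.0]]
ft_force: [0.6, -0.0, -2.1]
gripper_width: 0.0198
```

Emit:
drive_tool:
  increments:
    - [[0,0,0,7,-1],[0,0,0,14,-1],[0,0,0,21,-1],[0,0,0,26,-1],[0,0,0,26,-1]]

```text
time: 4.97
tcp_pos: [0.6883, -0.1494, 0.2206]
orientation: [[1.0, -0.002, -0.0], [-0.002, -1.0, 0.0], [-0.0, -0.0, -1.0]]
ft_force: [-0.1, -0.0, -2.4]
gripper_width: 0.0194
```

```bash
python3 - <<'E'
from h import *
obs(); snap('wrist','w4'); snap('scene','s4')
E
```

```text
t 4.9667 tcp [ 0.6883 -0.1494  0.2206] F [-0.0616 -0.032  -2.3583] w 0.019393025699041888 q [-0.3717  0.5474  1.1252 -0.0001  1.4694 -0.3693]
[[ 1.     -0.0024 -0.0005]
 [-0.0024 -1.      0.0001]
 [-0.0005 -0.0001 -1.    ]]
```

View pics/w4.png

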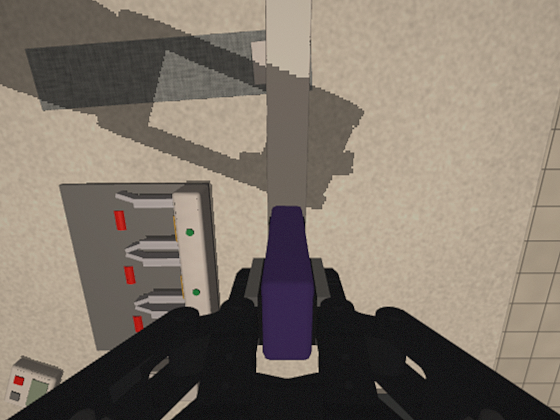

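View pics/s4.png

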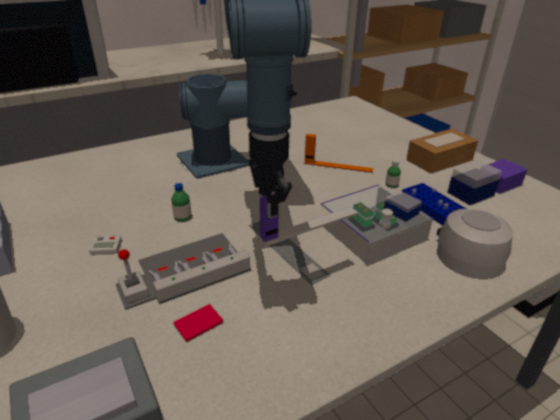

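Emit:
drive_tool:
  increments:
    - [[-0.005,0,0.04,0,-1],[-0.01,0,0.08,0,-1],[-0.013,0,0.12,0,-1],[-0.013,0,0.144,0,-1],[-0.013,0,0.144,0,-1]]

```text
time: 5.48
tcp_pos: [0.6731, -0.1488, 0.0723]
orientation: [[1.0, 0.003, -0.006], [0.003, -1.0, 0.002], [-0.006, -0.002, -1.0]]
ft_force: [0.0, -0.5, -2.3]
gripper_width: 0.0194
```

```bash
python3 - <<'E'
from h import *
obs(); snap('wrist','w5')
E
```

```text
t 5.4833 tcp [ 0.6731 -0.1488  0.0723] F [ 0.0124 -0.4728 -2.2736] w 0.01941610027808433 q [-0.3789  0.634   1.3489 -0.0003  1.165  -0.3821]
[[ 1.      0.0034 -0.006 ]
 [ 0.0034 -1.      0.0021]
 [-0.0059 -0.0021 -1.    ]]
```

View pics/w5.png

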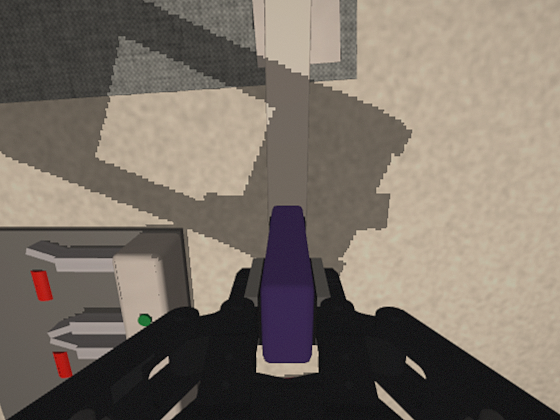

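Emit:
drive_tool:
  increments:
    - [[0,0,-0.004,0,-1],[0,-0.02,-0.004,0,-1],[0,-0.045,-0.004,0,-1],[0,-0.07,-0.004,0,-1],[0,-0.08,-0.004,0,-1]]

```text
time: 5.95
tcp_pos: [0.6761, -0.0663, 0.0823]
orientation: [[1.0, 0.004, 0.002], [0.004, -1.0, 0.001], [0.002, -0.001, -1.0]]
ft_force: [-1.1, 0.6, -2.0]
gripper_width: 0.0192
```

Emit:
drive_tool:
  increments:
    - [[0,-0.025,0,0,-1],[0,-0.05,0,0,-1],[0,-0.08,0,0,-1],[0,-0.11,0,0,-1],[0,-0.132,0,0,-1]]

```text
time: 6.37
tcp_pos: [0.6759, 0.0648, 0.0821]
orientation: [[1.0, 0.003, 0.002], [0.003, -1.0, 0.0], [0.002, -0.0, -1.0]]
ft_force: [0.2, 0.8, -2.0]
gripper_width: 0.0194
```

```bash
python3 - <<'E'
from h import *
obs(); snap('wrist','w6'); snap('top','t6')
t=cv2.imread('pics/t6.png'); cv2.imwrite('pics/c6.png',cv2.resize(t[110:230,120:300],None,fx=4.4,fy=4.4,interpolation=cv2.INTER_CUBIC))
E
```

```text
t 6.3667 tcp [0.6759 0.0648 0.0821] F [ 0.1724  0.7521 -2.0023] w 0.019432579098899557 q [-0.0686  0.6029  1.3796  0.0005  1.1572 -0.0717]
[[ 1.      0.0029  0.0019]
 [ 0.0029 -1.      0.0003]
 [ 0.0019 -0.0003 -1.    ]]
```

View pics/w6.png

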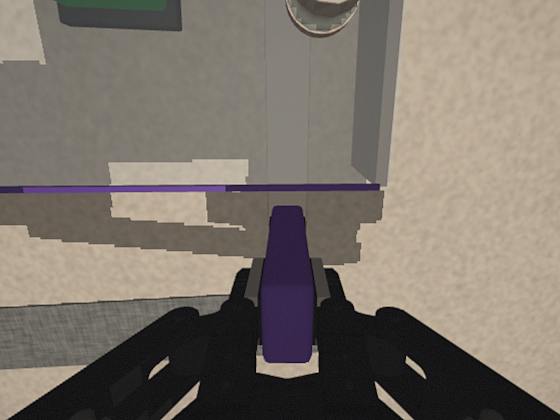

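View pics/c6.png

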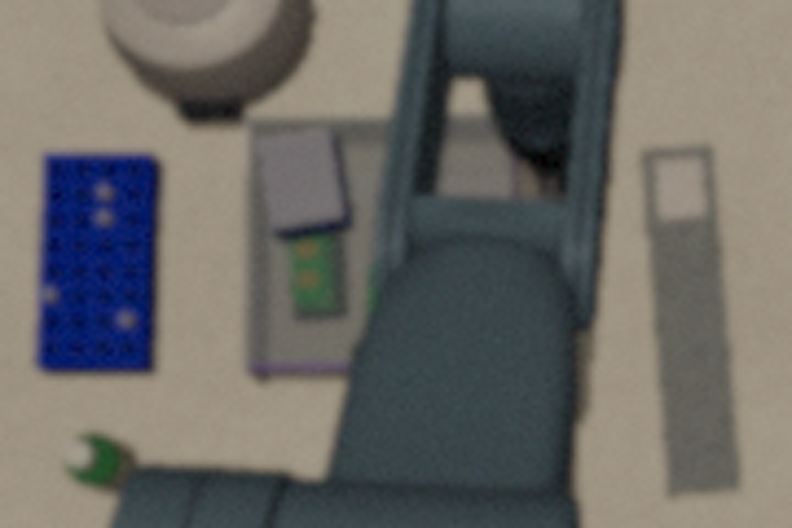

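Emit:
drive_tool:
  increments:
    - [[0,0,0.006,0,-1],[0,0,0.008,0,-1],[-0.01,0,0.008,0,-1],[-0.02,0,0.008,0,-1],[-0.03,0,0.008,0,-1]]

```text
time: 6.88
tcp_pos: [0.6454, 0.0608, 0.0724]
orientation: [[1.0, -0.001, 0.0], [-0.001, -1.0, -0.0], [0.0, 0.0, -1.0]]
ft_force: [0.7, 0.3, -1.8]
gripper_width: 0.0197
```

Emit:
drive_tool:
  increments:
    - [[-0.01,0,0,0,-1],[-0.02,0,0,0,-1],[-0.03,0,0,0,-1],[-0.04,0,0,0,-1],[-0.05,0,0,0,-1]]

```text
time: 7.3
tcp_pos: [0.5957, 0.0607, 0.0728]
orientation: [[1.0, -0.001, 0.001], [-0.001, -1.0, -0.0], [0.001, 0.0, -1.0]]
ft_force: [1.2, 0.4, -3.7]
gripper_width: 0.0195
```

```bash
python3 - <<'E'
from h import *
obs(); snap('wrist','w7'); snap('scene','s7')
t=cv2.imread('pics/s7.png'); cv2.imwrite('pics/c7.png',cv2.resize(t[150:280,280:480],None,fx=4,fy=4,interpolation=cv2.INTER_CUBIC))
E
```

```text
t 7.3 tcp [0.5957 0.0607 0.0728] F [ 1.2255  0.3825 -3.722 ] w 0.019518413145847655 q [-0.0844  0.488   1.6113 -0.0004  1.0409 -0.0829]
[[ 1.     -0.0012  0.0013]
 [-0.0012 -1.     -0.0005]
 [ 0.0013  0.0005 -1.    ]]
```

View pics/w7.png

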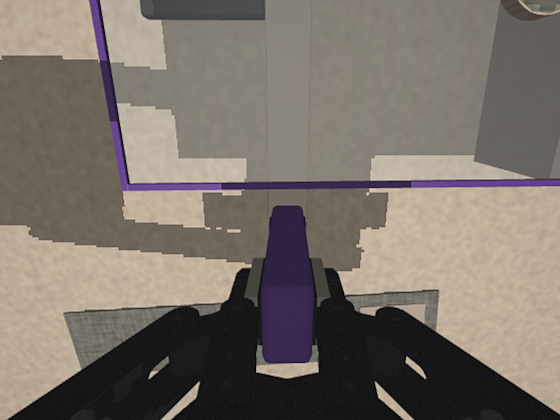

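View pics/c7.png

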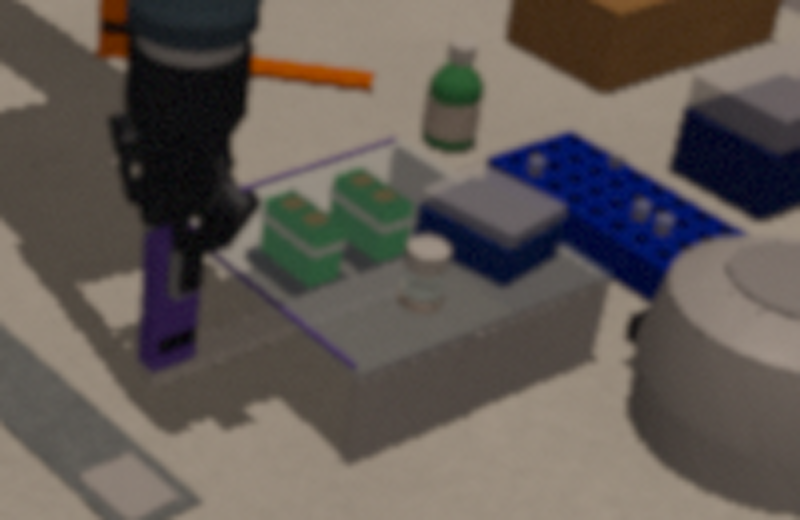

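Emit:
drive_tool:
  increments:
    - [[-0.01,0,0,0,-1],[-0.02,0,0,0,-1],[-0.03,0,0,0,-1],[-0.04,0,0,0,-1],[-0.05,0,0,0,-1]]

```text
time: 7.82
tcp_pos: [0.5467, 0.0614, 0.073]
orientation: [[1.0, -0.001, 0.002], [-0.001, -1.0, -0.0], [0.002, 0.0, -1.0]]
ft_force: [1.4, -1.4, -3.5]
gripper_width: 0.0196
```

Emit:
drive_tool:
  increments:
    - [[-0.01,0,0,0,-1],[-0.02,0,0,0,-1],[-0.03,0,0,0,-1],[-0.04,0,0,0,-1],[-0.05,0,0,0,-1]]

```text
time: 8.23
tcp_pos: [0.4949, 0.0624, 0.0729]
orientation: [[1.0, 0.001, 0.001], [0.001, -1.0, -0.0], [0.001, 0.0, -1.0]]
ft_force: [1.8, 0.0, -2.3]
gripper_width: 0.0194
```

```bash
python3 - <<'E'
from h import *
obs(); snap('wrist','w8'); snap('scene','s8')
t=cv2.imread('pics/s8.png'); cv2.imwrite('pics/c8.png',cv2.resize(t[130:280,260:480],None,fx=3.6,fy=3.6,interpolation=cv2.INTER_CUBIC))
E
```

```text
t 8.2333 tcp [0.4949 0.0624 0.0729] F [ 1.7813  0.0062 -2.2636] w 0.01943907659876086 q [-0.0987  0.3372  1.8616  0.0001  0.942  -0.0994]
[[ 1.      0.0006  0.0008]
 [ 0.0006 -1.     -0.    ]
 [ 0.0008  0.     -1.    ]]
```

View pics/c8.png

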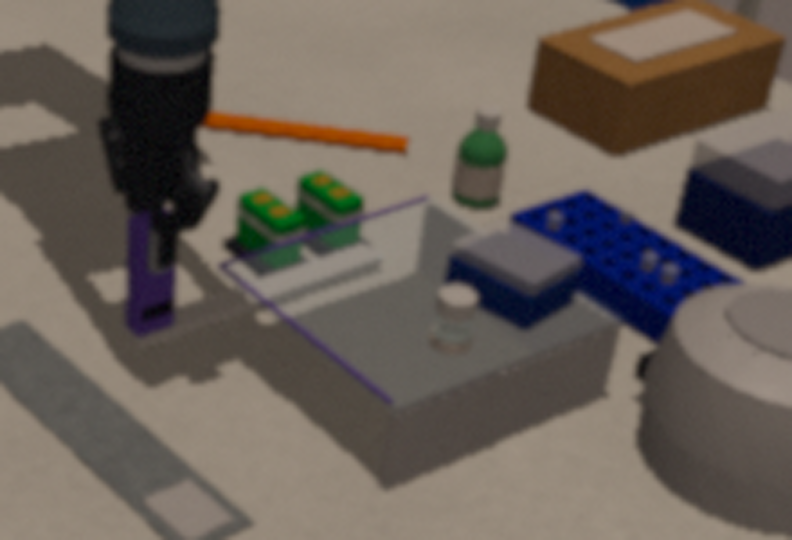

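Emit:
drive_tool:
  increments:
    - [[0.01,0,-0.002,0,-1],[0.015,0.02,-0.005,0,-1],[0.02,0.05,-0.006,0,-1],[0.02,0.085,-0.006,0,-1],[0.02,0.12,-0.006,0,-1]]

```text
time: 8.75
tcp_pos: [0.5155, -0.0582, 0.0787]
orientation: [[1.0, 0.004, -0.0], [0.004, -1.0, -0.0], [-0.0, 0.0, -1.0]]
ft_force: [0.2, -0.3, -2.7]
gripper_width: 0.0196
```

Emit:
drive_tool:
  increments:
    - [[0,0.035,0,0,-1],[0,0.065,0,0,-1],[0,0.08,-0.03,0,-1],[0,0.08,-0.07,0,-1],[0,0.08,-0.11,0,-1]]

```text
time: 9.17
tcp_pos: [0.5142, -0.1385, 0.1886]
orientation: [[1.0, -0.001, -0.004], [-0.001, -1.0, 0.002], [-0.004, -0.002, -1.0]]
ft_force: [1.1, -0.3, -1.6]
gripper_width: 0.0193
```

Emit:
drive_tool:
  increments:
    - [[0.03,0,-0.03,-7,-1],[0.07,0,-0.03,-14,-1],[0.1,-0.02,-0.03,-21,-1],[0.13,-0.05,-0.03,-28,-1],[0.155,-0.08,-0.03,-35,-1]]

```text
time: 9.58
tcp_pos: [0.6719, -0.0572, 0.2182]
orientation: [[0.816, 0.578, -0.001], [0.578, -0.816, -0.0], [-0.001, -0.0, -1.0]]
ft_force: [0.3, -0.7, -2.1]
gripper_width: 0.0196
```

Emit:
drive_tool:
  increments:
    - [[0,0,0,-7,-1],[0,0,0,-14,-1],[0,0,0,-21,-1],[0,0,0,-28,-1],[0,0,0,-35,-1]]

```text
time: 10.0
tcp_pos: [0.6701, -0.0569, 0.2178]
orientation: [[0.334, 0.942, -0.002], [0.942, -0.334, 0.0], [-0.0, -0.002, -1.0]]
ft_force: [-0.8, -0.3, -2.0]
gripper_width: 0.0193
```

Emit:
drive_tool:
  increments:
    - [[0,0,0,-7,-1],[0,0,0,-14,-1],[0,0,0,-21,-1],[0,0,0,-23.5,-1],[0,0,0,-23.5,-1]]

```text
time: 10.42
tcp_pos: [0.6701, -0.0571, 0.218]
orientation: [[-0.064, 0.998, -0.002], [0.998, 0.064, 0.0], [0.0, -0.002, -1.0]]
ft_force: [-0.5, 0.3, -2.1]
gripper_width: 0.0193
```

```bash
python3 - <<'E'
from h import *
obs(); snap('wrist','w9'); snap('top','t9')
E
```

```text
t 10.4167 tcp [ 0.6701 -0.0571  0.218 ] F [-0.5235  0.2923 -2.0761] w 0.01933876199703362 q [-0.2505  0.4895  1.2265 -0.0002  1.4274 -1.8854]
[[-0.0641  0.9979 -0.0017]
 [ 0.9979  0.0641  0.0003]
 [ 0.0004 -0.0017 -1.    ]]
```

View pics/w9.png

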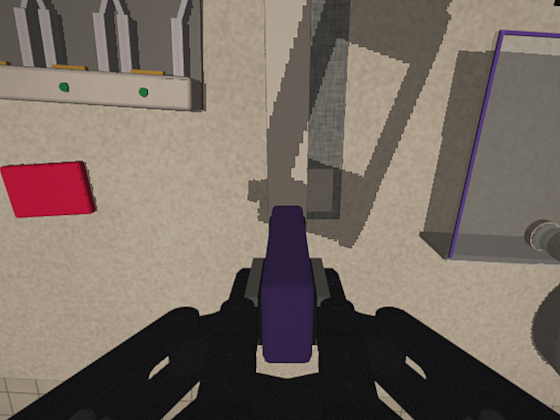

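View pics/t9.png

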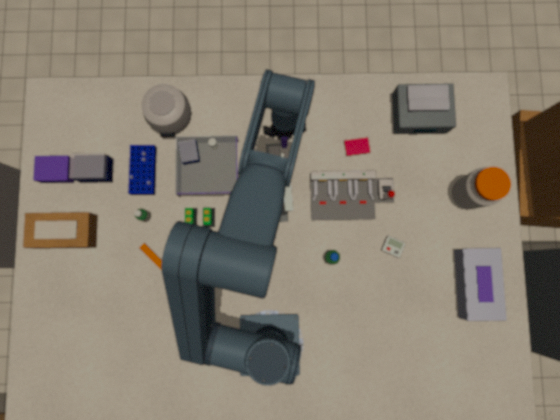

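Emit:
drive_tool:
  increments:
    - [[0.015,0.003,0.03,0,-1],[0.032,0.005,0.06,0,-1],[0.032,0.005,0.09,0,-1],[0.032,0.005,0.12,0,-1],[0.032,0.005,0.135,0,-1]]

```text
time: 10.93
tcp_pos: [0.671, -0.0241, 0.0792]
orientation: [[-0.061, 0.998, -0.006], [0.998, 0.061, 0.001], [0.001, -0.006, -1.0]]
ft_force: [-0.2, -0.2, -3.4]
gripper_width: 0.0192
```

Emit:
drive_tool:
  increments:
    - [[0,0,0,0,-1],[0,0,0.003,0,-1],[0,0,0.005,0,-1]]

```text
time: 11.18
tcp_pos: [0.6746, -0.0254, 0.08]
orientation: [[-0.061, 0.998, 0.002], [0.998, 0.061, -0.001], [-0.001, 0.002, -1.0]]
ft_force: [0.4, -0.0, -0.5]
gripper_width: 0.0193
```

```bash
python3 - <<'E'
from h import *
obs(); snap('wrist','w10')
E
```

```text
t 11.1833 tcp [ 0.6746 -0.0254  0.08  ] F [ 0.4396 -0.0436 -0.5024] w 0.019298903985352268 q [-0.2024  0.5984  1.3936 -0.      1.1472 -1.8346]
[[-0.0614  0.9981  0.0024]
 [ 0.9981  0.0614 -0.0005]
 [-0.0007  0.0024 -1.    ]]
```

View pics/w10.png

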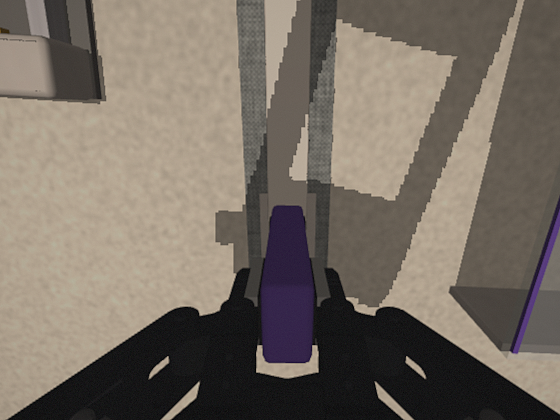

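Emit:
drive_tool:
  increments:
    - [[0,0,0.003,0,-1],[0,0,0.005,0,-1],[0,0,0.006,0,-1],[0,0,0.007,0,-1],[0,0,0.007,0,-1]]

```text
time: 11.65
tcp_pos: [0.6736, -0.0251, 0.0719]
orientation: [[-0.062, 0.998, 0.0], [0.998, 0.062, -0.0], [-0.0, 0.0, -1.0]]
ft_force: [-0.1, 0.9, -1.7]
gripper_width: 0.0193
```

Emit:
drive_tool:
  increments:
    - [[0,0,0.001,0,-1],[0,0,0.002,0,-1],[0,0,0.002,0,-1]]

```text
time: 11.9
tcp_pos: [0.6738, -0.0252, 0.0718]
orientation: [[-0.062, 0.998, 0.001], [0.998, 0.062, -0.0], [-0.001, 0.001, -1.0]]
ft_force: [-4.2, 0.5, 8.2]
gripper_width: 0.0195
```

Contact (+8 N). Release.

Emit:
drive_tool:
  increments:
    - [[0,0,0,0,-0.2],[0,0,0,0,0.3],[0,0,0,0,0.3],[0,0,0,0,0.3],[0,0,0,0,0.3]]

```text
time: 12.32
tcp_pos: [0.6735, -0.0251, 0.0694]
orientation: [[-0.062, 0.998, -0.0], [0.998, 0.062, 0.0], [0.0, -0.0, -1.0]]
ft_force: [0.6, -0.5, 0.6]
gripper_width: 0.0555
```

Emit:
drive_tool:
  increments:
    - [[0,0,-0.03,0,0.3],[0,0,-0.07,0,0.3],[0,0,-0.11,0,0.3],[0,-0.03,-0.14,0,0.3],[0,-0.07,-0.14,0,0.3]]

```text
time: 12.73
tcp_pos: [0.6088, -0.0305, 0.2166]
orientation: [[-0.063, 0.998, 0.014], [0.998, 0.063, -0.003], [-0.004, 0.014, -1.0]]
ft_force: [0.6, -1.1, 1.5]
gripper_width: 0.0557
```

```bash
python3 - <<'E'
from h import *
obs(); w=snap('wrist','w11')
E
```

```text
t 12.7333 tcp [ 0.6088 -0.0305  0.2166] F [ 0.6296 -1.0518  1.5243] w 0.05569558691777442 q [-0.2329  0.3657  1.4207  0.0002  1.3406 -1.8664]
[[-0.0626  0.9979  0.0142]
 [ 0.998   0.0626 -0.0031]
 [-0.004   0.014  -0.9999]]
```

View pics/w11.png

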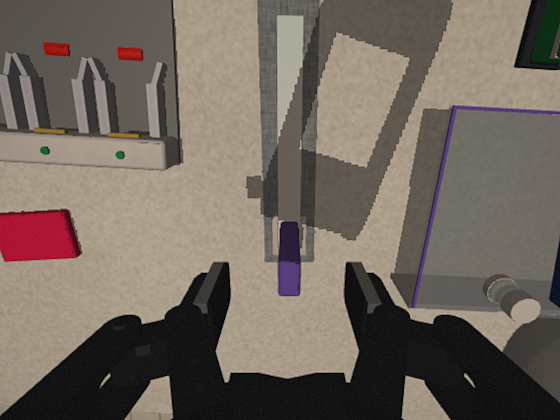

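Emit:
drive_tool:
  increments:
    - [[0.035,-0.018,-0.01,0,1],[0.07,-0.036,-0.03,2,1],[0.105,-0.054,-0.03,3.6,1],[0.14,-0.072,-0.03,3.6,1],[0.175,-0.09,-0.03,3.6,1]]

```text
time: 13.2
tcp_pos: [0.5018, 0.1409, 0.2398]
orientation: [[0.002, 1.0, 0.0], [1.0, -0.002, 0.0], [0.0, 0.0, -1.0]]
ft_force: [0.9, 0.8, 0.7]
gripper_width: 0.085
```

Emit:
drive_tool:
  increments:
    - [[0.03,-0.018,0,0,1],[0.06,-0.036,0,0,1],[0.08,-0.05,0,0,1],[0.08,-0.05,0,0,1],[0.08,-0.05,0,0,1]]

```text
time: 13.62
tcp_pos: [0.4522, 0.2206, 0.2395]
orientation: [[-0.002, 1.0, -0.0], [1.0, 0.002, -0.0], [-0.0, -0.0, -1.0]]
ft_force: [0.1, -0.0, -0.1]
gripper_width: 0.0857
```

```bash
python3 - <<'E'
from h import *
obs(); w=snap('wrist','w12')
E
```

```text
t 13.6167 tcp [0.4522 0.2206 0.2395] F [ 0.0969 -0.0256 -0.1464] w 0.08572581563632842 q [ 0.232   0.1685  1.63   -0.0003  1.3433 -1.3409]
[[-0.0022  1.     -0.0002]
 [ 1.      0.0022 -0.0004]
 [-0.0004 -0.0002 -1.    ]]
```

View pics/w12.png

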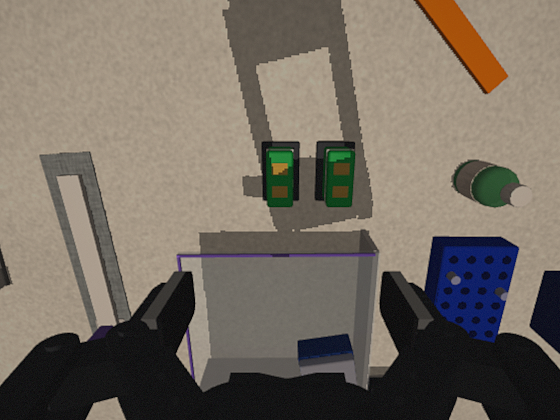

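```bash
python3 - <<'E'
from h import *
w=load('w12');im=w['image']
hsv=cv2.cvtColor(im,cv2.COLOR_RGB2HSV)
m=cv2.inRange(hsv,(40,120,30),(85,255,255)); m=cv2.morphologyEx(m,cv2.MORPH_CLOSE,np.ones((9,9)))
for c in cv2.findContours(m,0,2)[0]:
    if cv2.contourArea(c)>300:
        r=cv2.boundingRect(c);print(r,cv2.minAreaRect(c))
cv2.imwrite('pics/c12.png',cv2.resize(im[130:220,250:370,::-1],None,fx=6,fy=6,interpolation=cv2.INTER_CUBIC))
E
```

```text
(472, 166, 47, 41) ((493.36761474609375, 185.27940368652344), (38.04146194458008, 42.566558837890625), 32.47119140625)
(322, 146, 33, 61) ((337.8066101074219, 176.06222534179688), (31.01247787475586, 60.740699768066406), 2.726310968399048)
(266, 146, 28, 61) ((279.5, 176.0), (27.0, 60.0), 0.0)
```

View pics/c12.png

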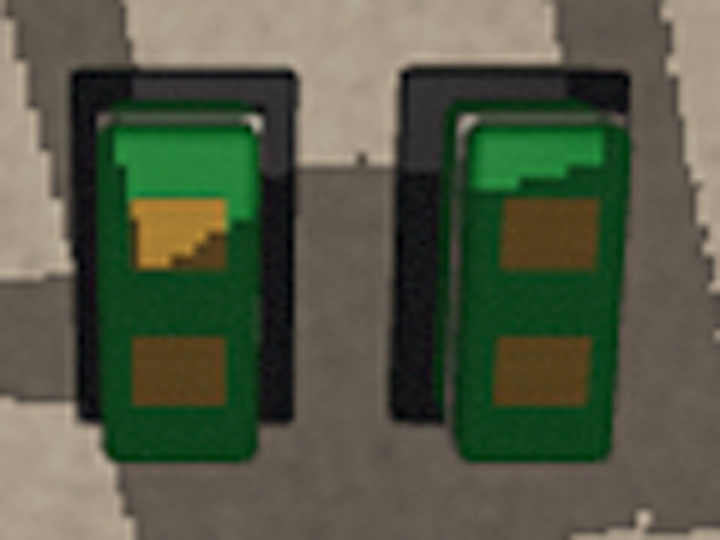

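```bash
python3 - <<'E'
from h import *
w=load('w12')
for n,pts in [('A',[(104,125),(260,125),(104,460),(258,460)]),('B',[(466,125),(628,125),(456,460),(612,460)])]:
    q=[ray(w,(250+x/6,130+y/6),.055)[:2] for x,y in pts]; print(n,np.round(q,4).tolist(),np.mean(q,0))
E
```

```text
A [[0.4152, 0.1996], [0.4151, 0.2257], [0.4739, 0.1986], [0.4738, 0.2259]] [0.4445 0.2125]
B [[0.415, 0.2603], [0.4149, 0.2875], [0.4737, 0.261], [0.4737, 0.2886]] [0.4443 0.2744]
```

Emit:
drive_tool:
  increments:
    - [[-0.004,-0.004,0.04,0,0.2],[-0.008,-0.008,0.08,0,0.2],[-0.008,-0.008,0.12,0,0.2],[-0.008,-0.008,0.14,0,0.2],[-0.008,-0.008,0.14,0,0.2]]

```text
time: 14.08
tcp_pos: [0.4421, 0.2094, 0.0949]
orientation: [[0.003, 1.0, -0.01], [1.0, -0.003, -0.003], [-0.003, -0.01, -1.0]]
ft_force: [-0.5, -0.6, 1.0]
gripper_width: 0.051
```

```bash
python3 - <<'E'
from h import *
obs(); w=snap('wrist','w13')
E
```

```text
t 14.0833 tcp [0.4421 0.2094 0.0949] F [-0.5044 -0.5913  0.9873] w 0.05100545041621029 q [ 0.2142  0.2975  1.8527 -0.0005  1.0014 -1.3534]
[[ 0.0029  0.9999 -0.0096]
 [ 1.     -0.003  -0.0025]
 [-0.0025 -0.0096 -1.    ]]
```

View pics/w13.png

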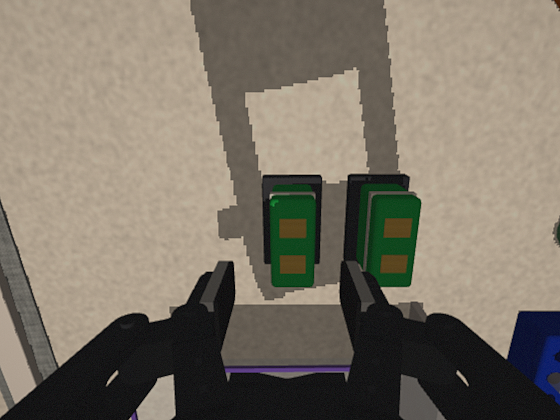

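Emit:
drive_tool:
  increments:
    - [[0.002,0.001,0.02,0,0.2],[0.002,0.001,0.045,0,0.2],[0.002,0.001,0.065,0,0.2],[0.002,0.001,0.07,0,0.2],[0.002,0.001,0.07,0,0.2]]

```text
time: 14.55
tcp_pos: [0.4468, 0.2133, 0.03]
orientation: [[0.002, 1.0, -0.0], [1.0, -0.002, -0.0], [-0.0, -0.0, -1.0]]
ft_force: [-0.2, -0.2, 0.9]
gripper_width: 0.0511
```

Emit:
drive_tool:
  grip_force: 40
  increments:
    - [[0,0,0,0,0.2],[0,0,0,0,-0.5],[0,0,0,0,-0.6],[0,0,0,0,-0.6],[0,0,0,0,-0.6]]

```text
time: 14.97
tcp_pos: [0.4475, 0.2139, 0.0314]
orientation: [[0.001, 1.0, 0.004], [1.0, -0.001, 0.001], [0.001, 0.004, -1.0]]
ft_force: [0.1, -0.9, 6.9]
gripper_width: 0.0274
```

```bash
python3 - <<'E'
from h import *
obs(); w=snap('wrist','w14')
E
```

```text
t 14.9667 tcp [0.4475 0.2139 0.0314] F [ 0.1099 -0.8846  6.929 ] w 0.027393392716341478 q [ 0.2208  0.3949  1.9076 -0.0003  0.8355 -1.3492]
[[ 0.0006  1.      0.0036]
 [ 1.     -0.0006  0.0006]
 [ 0.0006  0.0036 -1.    ]]
```

View pics/w14.png

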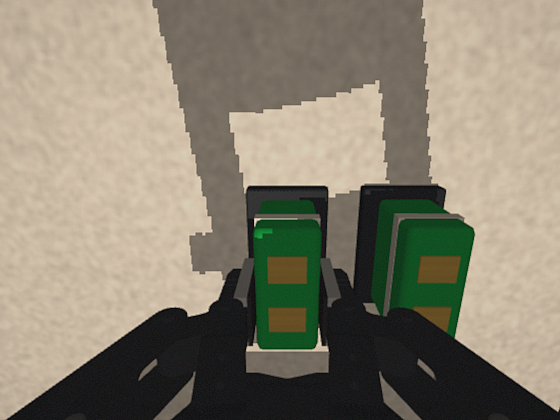

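Emit:
drive_tool:
  increments:
    - [[0,0,-0.01,0,-0.6],[0,0,-0.04,0,-0.6],[0,0,-0.08,0,-0.6],[-0.02,0,-0.11,0,-0.6],[-0.05,0,-0.12,0,-0.6]]

```text
time: 15.43
tcp_pos: [0.4486, 0.1653, 0.1553]
orientation: [[-0.003, 1.0, 0.009], [1.0, 0.003, 0.002], [0.002, 0.009, -1.0]]
ft_force: [0.7, -1.1, -1.8]
gripper_width: 0.0269
```

Emit:
drive_tool:
  increments:
    - [[-0.035,0,0,0,-0.6],[-0.075,0,0,0,-0.6],[-0.115,0,0,0,-0.6],[-0.155,0,0,0,-0.6],[-0.195,0,0,0,-0.6]]

```text
time: 15.85
tcp_pos: [0.4453, -0.0328, 0.1508]
orientation: [[0.0, 1.0, 0.001], [1.0, -0.0, -0.0], [-0.0, 0.001, -1.0]]
ft_force: [0.7, 0.3, -1.2]
gripper_width: 0.0273
```

Emit:
drive_tool:
  increments:
    - [[-0.04,0,0,0,-0.6],[-0.08,0,0,0,-0.6],[-0.12,-0.01,0,0,-0.6],[-0.15,-0.03,0,0,-0.6],[-0.165,-0.05,0,0,-0.6]]

```text
time: 16.27
tcp_pos: [0.3954, -0.2001, 0.1507]
orientation: [[0.002, 1.0, 0.001], [1.0, -0.002, -0.002], [-0.002, 0.001, -1.0]]
ft_force: [0.2, -0.6, -0.7]
gripper_width: 0.0275
```

Emit:
drive_tool:
  increments:
    - [[0,0,0,0,-0.6],[0,0,0,0,-0.6]]

```text
time: 16.43
tcp_pos: [0.3949, -0.197, 0.1504]
orientation: [[0.004, 1.0, 0.0], [1.0, -0.004, -0.0], [-0.0, 0.0, -1.0]]
ft_force: [-0.2, 0.3, -1.4]
gripper_width: 0.0271
```

```bash
python3 - <<'E'
from h import *
obs(); w=snap('wrist','w15'); snap('top','t15')
t=cv2.imread('pics/t15.png'); cv2.imwrite('pics/c15.png',cv2.resize(t[130:270,160:420],None,fx=3,fy=3,interpolation=cv2.INTER_CUBIC))
E
```

```text
t 16.4333 tcp [ 0.3949 -0.197   0.1504] F [-0.2451  0.2804 -1.4274] w 0.027060214942160602 q [-0.7167  0.1397  1.9004  0.0003  1.1011 -2.2836]
[[ 0.0041  1.      0.0004]
 [ 1.     -0.0041 -0.    ]
 [-0.      0.0004 -1.    ]]
```

View pics/w15.png

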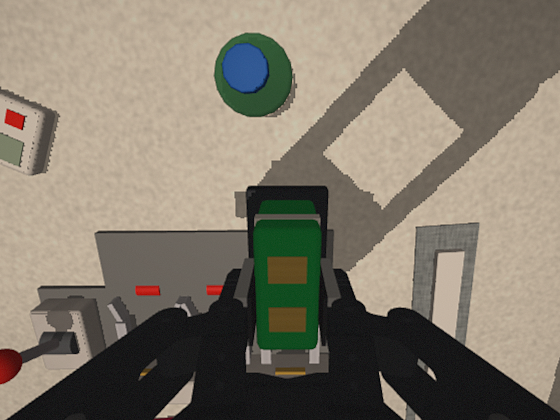

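View pics/c15.png

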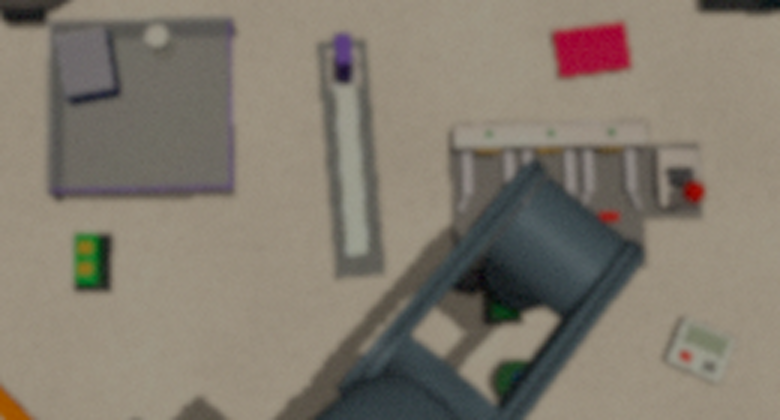

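```bash
python3 - <<'E'
from h import *
for f,row in [('w11',(30,75)),('w9',None),('w2',(5,40)),('w15',(280,300)),('top0',None)]:
    d=load(f);hsv=cv2.cvtColor(d['image'],cv2.COLOR_RGB2HSV)
    m=cv2.inRange(hsv,(0,170,90),(8,255,255))|cv2.inRange(hsv,(172,170,90),(180,255,255))
    n,l,s,c=cv2.connectedComponentsWithStats(m)
    for i in range(1,n):
        if 15<s[i,4]<600: print(f,s[i],c[i],ray(d,c[i],.0085)[:2])
d=load('w11')
cv2.imwrite('pics/c16.png',cv2.resize(d['image'][20:180,0:200,::-1],None,fx=4,fy=3.7,interpolation=cv2.INTER_CUBIC))
E
```

```text
w11 [ 43  43  27  13 293] [55.8635 48.8805] [ 0.4929 -0.2674]
w11 [117  47  26  14 291] [129.4296  53.5464] [ 0.4926 -0.1955]
w2 [ 21  14  28  13 322] [34.1832 19.9876] [ 0.4934 -0.2673]
w2 [ 96  14  27  13 318] [108.8113  19.8836] [ 0.4932 -0.1955]
w15 [  5 109  20  21 251] [ 14.2231 118.9761] [ 0.325  -0.4297]
w15 [135 286  25   9 214] [147.1636 290.014 ] [ 0.491  -0.3393]
w15 [207 286  16   9 133] [214.0301 289.8045] [ 0.491  -0.2719]
w15 [  0 355  14  29 298] [  5.3389 369.5604] [ 0.5903 -0.5094]
top0 [345 139  24  16 238] [356.4286 146.5924] [ 0.6951 -0.3263]
top0 [388 191   6   6  31] [390.5806 193.4516] [ 0.521  -0.4426]
```

View pics/c16.png

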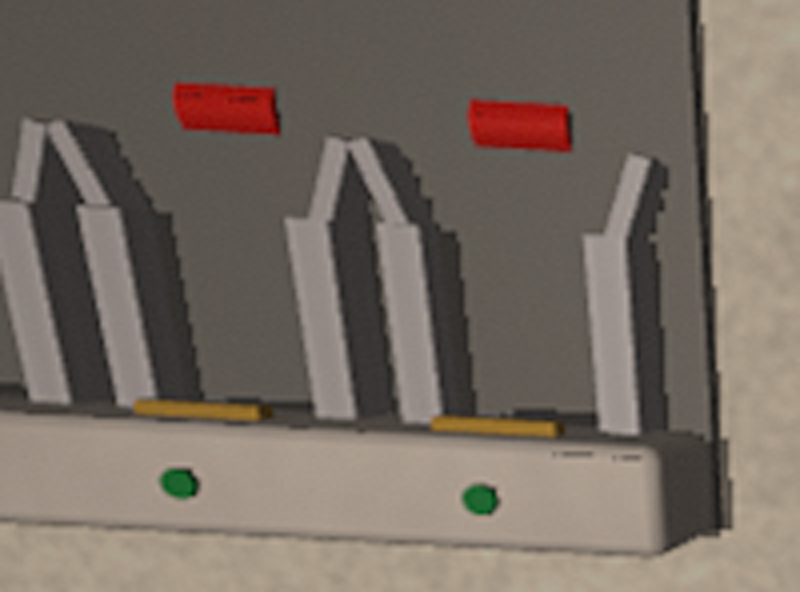

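Emit:
drive_tool:
  increments:
    - [[0,0.02,0.02,0,-0.6],[0,0.045,0.045,0,-0.6],[0,0.065,0.07,0,-0.6],[0,0.073,0.09,0,-0.6],[0,0.073,0.09,0,-0.6]]

```text
time: 16.95
tcp_pos: [0.469, -0.1935, 0.0562]
orientation: [[-0.003, 1.0, -0.004], [1.0, 0.003, 0.004], [0.004, -0.004, -1.0]]
ft_force: [-0.5, 0.1, -1.1]
gripper_width: 0.0272
```

Emit:
drive_tool:
  increments:
    - [[0,0,0,0,-0.6],[0,0,0,0,-0.6]]

```text
time: 17.12
tcp_pos: [0.469, -0.1956, 0.0604]
orientation: [[-0.001, 1.0, 0.0], [1.0, 0.001, -0.0], [-0.0, 0.0, -1.0]]
ft_force: [0.4, 0.4, -0.5]
gripper_width: 0.0272
```

```bash
python3 - <<'E'
from h import *
obs(); w=snap('wrist','w17'); snap('scene','s17')
t=cv2.imread('pics/s17.png'); cv2.imwrite('pics/c17.png',cv2.resize(t[190:310,110:290],None,fx=4.4,fy=4.4,interpolation=cv2.INTER_CUBIC))
E
```

```text
t 17.1167 tcp [ 0.469  -0.1956  0.0604] F [ 0.3685  0.3588 -0.4844] w 0.027154423324434164 q [-0.6149  0.3695  1.8505 -0.0001  0.9215 -2.1866]
[[-0.0009  1.      0.0001]
 [ 1.      0.0009 -0.0001]
 [-0.0001  0.0001 -1.    ]]
```

View pics/w17.png

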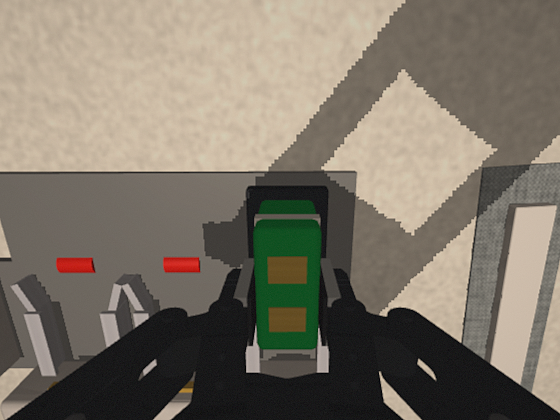

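View pics/c17.png

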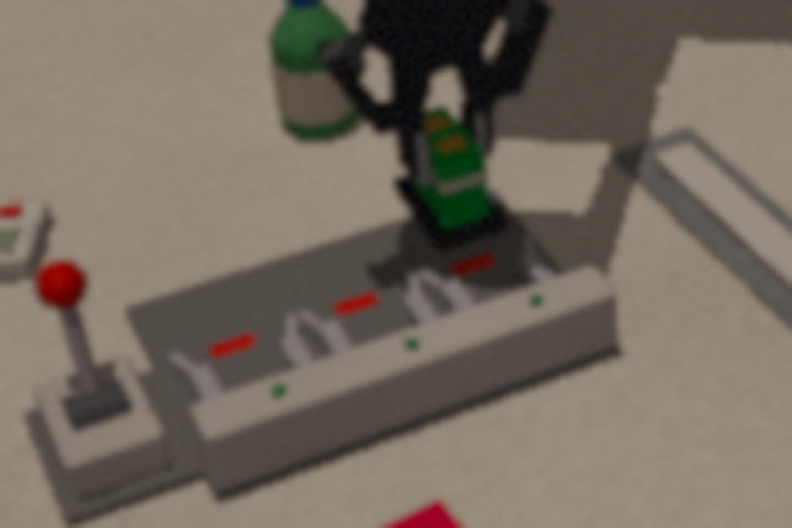

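```bash
python3 - <<'E'
from h import *
d=load('w17')
for u in [(75.5,265),(181.5,265)]: print(ray(d,u,.0085))
print('plate near edge',ray(d,(200,172),.006),'plate left edge',ray(d,(356,200),.006))
E
```

```text
[ 0.4916 -0.3385  0.0085]
[ 0.4915 -0.2675  0.0085]
plate near edge [ 0.429  -0.2506  0.006 ] plate left edge [ 0.4468 -0.1529  0.006 ]
```

Emit:
drive_tool:
  increments:
    - [[0,0,0.008,0,-0.6],[0,0,0.015,0,-0.6],[0,0,0.02,0,-0.6],[0,0,0.022,0,-0.6],[0,0,0.022,0,-0.6]]

```text
time: 17.63
tcp_pos: [0.4684, -0.1963, 0.0376]
orientation: [[0.001, 1.0, -0.0], [1.0, -0.001, 0.0], [0.0, -0.0, -1.0]]
ft_force: [-0.1, 0.1, 0.5]
gripper_width: 0.0272
```

Emit:
drive_tool:
  increments:
    - [[0,0,0.001,0,-0.6],[0,0,0.001,0,-0.6]]

```text
time: 17.8
tcp_pos: [0.4683, -0.1964, 0.0375]
orientation: [[0.001, 1.0, -0.001], [1.0, -0.001, 0.0], [0.0, -0.001, -1.0]]
ft_force: [-4.3, 1.1, 9.9]
gripper_width: 0.0273
```

Emit:
drive_tool:
  increments:
    - [[0,0.008,-0.0005,0,-0.6],[0,0.016,-0.0005,0,-0.6],[0,0.024,-0.0005,0,-0.6],[0,0.032,-0.0005,0,-0.6],[0,0.036,-0.0005,0,-0.6]]

```text
time: 18.22
tcp_pos: [0.5054, -0.1967, 0.0375]
orientation: [[0.001, 1.0, -0.0], [1.0, -0.001, -0.0], [-0.0, -0.0, -1.0]]
ft_force: [-6.2, -0.2, 10.4]
gripper_width: 0.027
```

Emit:
drive_tool:
  increments:
    - [[0,0.006,0,0,-0.6],[0,0.012,0,0,-0.6],[0,0.018,0,0,-0.6],[0,0.024,0,0,-0.6],[0,0.027,0,0,-0.6]]

```text
time: 18.63
tcp_pos: [0.532, -0.1966, 0.0375]
orientation: [[0.001, 1.0, -0.0], [1.0, -0.001, -0.0], [-0.0, -0.0, -1.0]]
ft_force: [-5.1, -0.8, 8.1]
gripper_width: 0.0275
```

```bash
python3 - <<'E'
from h import *
obs(); w=snap('wrist','w18'); snap('scene','s18')
t=cv2.imread('pics/s18.png'); cv2.imwrite('pics/c18.png',cv2.resize(t[190:310,110:290],None,fx=4.4,fy=4.4,interpolation=cv2.INTER_CUBIC))
E
```

```text
t 18.6333 tcp [ 0.532  -0.1966  0.0375] F [-5.0567 -0.8107  8.069 ] w 0.02749674627714991 q [-0.5502  0.4873  1.7219 -0.0006  0.9326 -2.1201]
[[ 0.0005  1.     -0.0005]
 [ 1.     -0.0005 -0.0003]
 [-0.0003 -0.0005 -1.    ]]
```

View pics/w18.png

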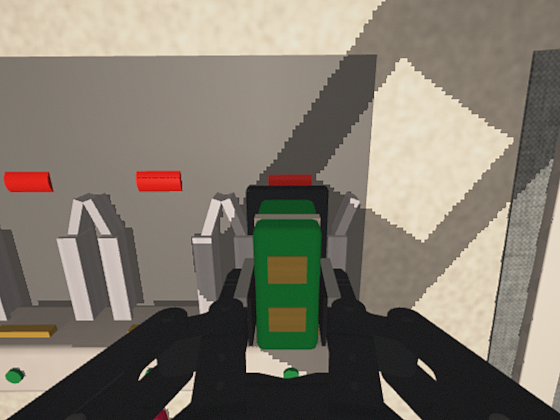

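View pics/c18.png

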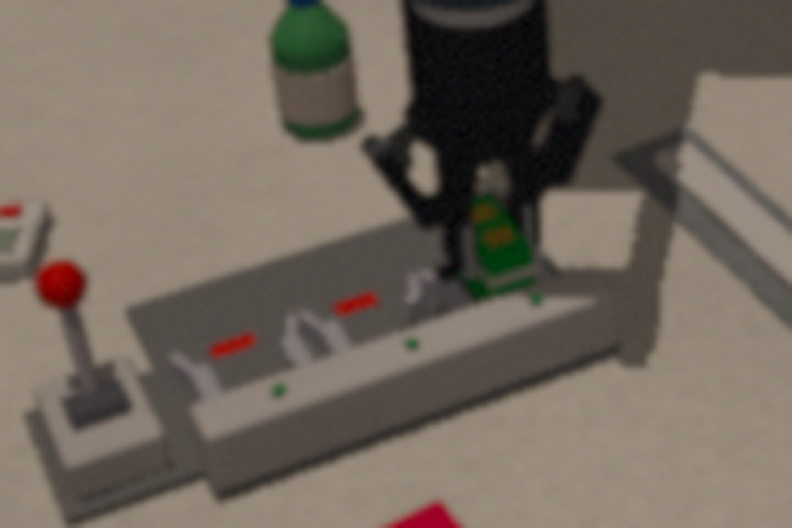

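Emit:
drive_tool:
  increments:
    - [[0,0.001,0,0,-0.6],[0,0.002,0,0,-0.6],[0,0.003,0,0,-0.6],[0,0.003,0,0,-0.6]]

```text
time: 19.07
tcp_pos: [0.535, -0.1966, 0.0375]
orientation: [[0.001, 1.0, -0.0], [1.0, -0.001, -0.0], [-0.0, -0.0, -1.0]]
ft_force: [-2.6, -0.9, 5.4]
gripper_width: 0.0275
```

Emit:
drive_tool:
  increments:
    - [[0,0.001,0,0,-0.6],[0,0.002,0,0,-0.6],[0,0.002,0,0,-0.6]]

```text
time: 19.32
tcp_pos: [0.5366, -0.1966, 0.0375]
orientation: [[0.001, 1.0, -0.001], [1.0, -0.001, -0.0], [-0.0, -0.001, -1.0]]
ft_force: [-3.8, -0.1, 7.0]
gripper_width: 0.0274
```

Emit:
drive_tool:
  increments:
    - [[0,0.001,0,0,-0.6],[0,0.0015,0,0,-0.6],[0,0.0015,0,0,-0.6]]

```text
time: 19.57
tcp_pos: [0.5376, -0.1965, 0.0375]
orientation: [[0.0, 1.0, -0.002], [1.0, -0.0, -0.0], [-0.0, -0.002, -1.0]]
ft_force: [-5.6, -2.1, 8.7]
gripper_width: 0.0273
```

Emit:
drive_tool:
  increments:
    - [[0,0.001,0,0,-0.6],[0,0.0015,0,0,-0.6],[0,0.0015,0,0,-0.6]]

```text
time: 19.82
tcp_pos: [0.5378, -0.1966, 0.0376]
orientation: [[0.0, 1.0, -0.004], [1.0, -0.0, 0.0], [0.0, -0.004, -1.0]]
ft_force: [-10.3, -0.8, 12.6]
gripper_width: 0.0272
```

```bash
python3 - <<'E'
from h import *
obs(); d=snap('wrist','w19'); cv2.imwrite('pics/c19.png',cv2.resize(d['image'][140:280,190:390,::-1],None,fx=4,fy=4,interpolation=cv2.INTER_CUBIC))
E
```

```text
t 19.8167 tcp [ 0.5378 -0.1966  0.0376] F [-10.297   -0.8125  12.5568] w 0.027203305552489204 q [-0.5438  0.4967  1.7045 -0.0027  0.944  -2.113 ]
[[ 0.0001  1.     -0.0043]
 [ 1.     -0.0001  0.0001]
 [ 0.0001 -0.0043 -1.    ]]
```

View pics/c19.png

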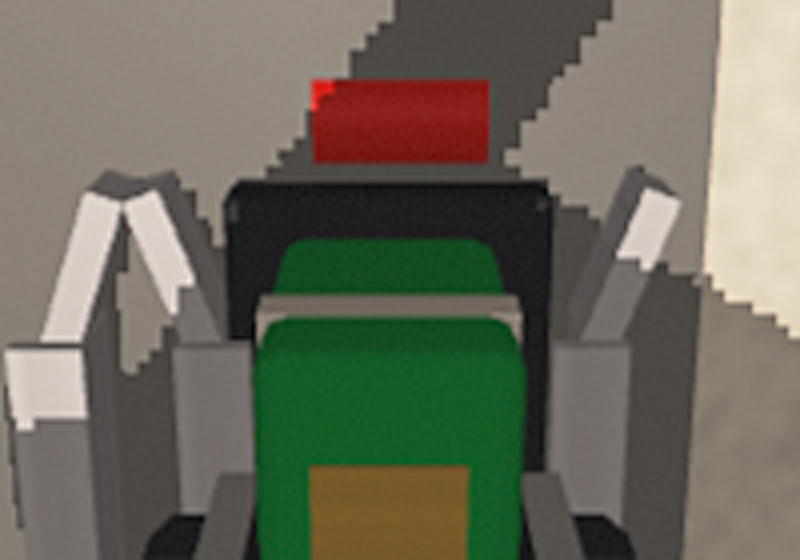

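Emit:
drive_tool:
  increments:
    - [[0,0,0,0,-0.1],[0,0,0,0,0.1],[0,0,0,0,0.1],[0,0,0,0,0.1]]

```text
time: 20.2
tcp_pos: [0.54, -0.1963, 0.0369]
orientation: [[0.001, 1.0, 0.0], [1.0, -0.001, 0.0], [0.0, 0.0, -1.0]]
ft_force: [0.0, 0.5, 0.2]
gripper_width: 0.0471
```

Emit:
drive_tool:
  increments:
    - [[0,0,-0.03,0,0.1],[0,0,-0.07,0,0.1],[0,0,-0.11,0,0.1],[0,-0.02,-0.14,0,0.1],[0,-0.04,-0.16,0,0.1]]

```text
time: 20.62
tcp_pos: [0.5013, -0.1971, 0.2007]
orientation: [[-0.0, 1.0, 0.005], [1.0, 0.0, -0.003], [-0.003, 0.005, -1.0]]
ft_force: [-0.2, -0.5, -0.8]
gripper_width: 0.0469
```

```bash
python3 - <<'E'
from h import *
obs(); d=snap('wrist','w20'); d=snap('top','t20'); cv2.imwrite('pics/c20.png',cv2.resize(d['image'][130:270,160:420,::-1],None,fx=3,fy=3,interpolation=cv2.INTER_CUBIC))
E
```

```text
t 20.6167 tcp [ 0.5013 -0.1971  0.2007] F [-0.2166 -0.5247 -0.7831] w 0.046850738901081705 q [-0.5819  0.2577  1.6137  0.0002  1.2647 -2.1531]
[[-0.0004  1.      0.0048]
 [ 1.      0.0004 -0.0029]
 [-0.0029  0.0048 -1.    ]]
```

View pics/w20.png

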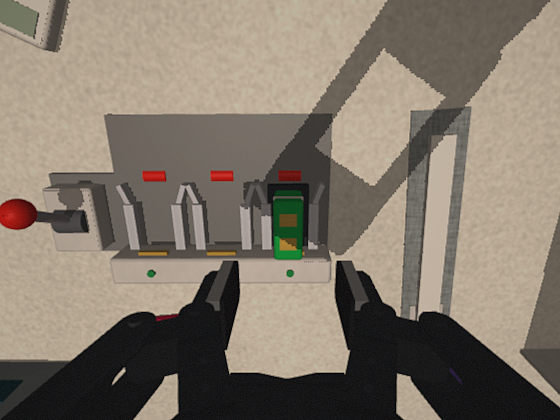

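View pics/c20.png

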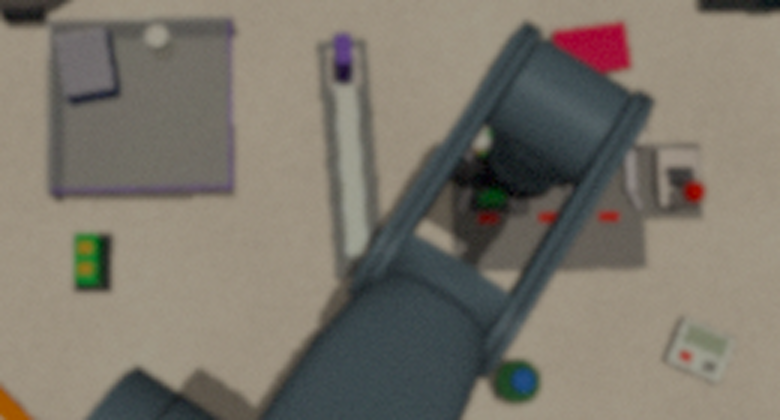

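Emit:
drive_tool:
  increments:
    - [[0.04,-0.01,0,0,0.2],[0.08,-0.02,0,0,0.2],[0.12,-0.03,0,0,0.2],[0.16,-0.04,0,0,0.2],[0.2,-0.05,0,0,0.2]]

```text
time: 21.13
tcp_pos: [0.4491, 0.0055, 0.196]
orientation: [[0.002, 1.0, -0.001], [1.0, -0.002, 0.001], [0.001, -0.001, -1.0]]
ft_force: [1.0, 0.5, 0.1]
gripper_width: 0.0509
```

Emit:
drive_tool:
  increments:
    - [[0.04,0,0,0,0.2],[0.08,0,0,0,0.2],[0.12,0,0,0,0.2],[0.16,0,0,0,0.2],[0.2,0,0,0,0.2]]

```text
time: 21.55
tcp_pos: [0.4495, 0.2061, 0.196]
orientation: [[0.001, 1.0, -0.001], [1.0, -0.001, 0.0], [0.0, -0.001, -1.0]]
ft_force: [1.0, 0.6, -0.6]
gripper_width: 0.0511
```

Emit:
drive_tool:
  increments:
    - [[0.035,0,0.02,0,0.2],[0.06,0,0.05,0,0.2],[0.07,0,0.07,0,0.2],[0.07,0,0.07,0,0.2],[0.07,0,0.07,0,0.2]]

```text
time: 21.97
tcp_pos: [0.4487, 0.2739, 0.1251]
orientation: [[-0.001, 1.0, -0.004], [1.0, 0.001, -0.002], [-0.002, -0.004, -1.0]]
ft_force: [-0.6, 0.1, 0.2]
gripper_width: 0.0513
```

```bash
python3 - <<'E'
from h import *
obs(); d=snap('wrist','w21')
E
```

```text
t 21.9667 tcp [0.4487 0.2739 0.1251] F [-0.5903  0.1364  0.1634] w 0.051341361881053836 q [ 0.3358  0.3156  1.7362 -0.0002  1.0945 -1.236 ]
[[-0.0011  1.     -0.0044]
 [ 1.      0.0011 -0.0017]
 [-0.0017 -0.0044 -1.    ]]
```

View pics/w21.png

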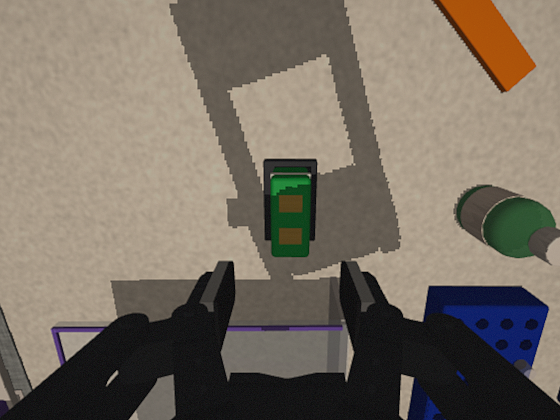

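```bash
python3 - <<'E'
from h import *
d=load('w21'); 
for u in [(290.5,176),(290.5,257),(271,217),(310,217),(290.5,216.5)]: print(ray(d,u,.055))
E
```

```text
[0.414 0.275 0.055]
[0.4736 0.2753 0.055 ]
[0.443  0.2615 0.055 ]
[0.443  0.2887 0.055 ]
[0.4426 0.2751 0.055 ]
```

Emit:
drive_tool:
  increments:
    - [[0.001,-0.003,0.03,0,0.2],[0.001,-0.003,0.06,0,0.2],[0.001,-0.003,0.085,0,0.2],[0.001,-0.003,0.095,0,0.2],[0.001,-0.003,0.095,0,0.2]]

```text
time: 22.43
tcp_pos: [0.4467, 0.2734, 0.0312]
orientation: [[0.002, 1.0, -0.003], [1.0, -0.002, -0.001], [-0.001, -0.003, -1.0]]
ft_force: [-0.1, -0.1, 0.1]
gripper_width: 0.0512
```

Emit:
drive_tool:
  increments:
    - [[0,0,0,0,0.2],[0,0,0,0,-0.5],[0,0,0,0,-0.6],[0,0,0,0,-0.6],[0,0,0,0,-0.6]]

```text
time: 22.85
tcp_pos: [0.4488, 0.2751, 0.0342]
orientation: [[0.001, 1.0, 0.004], [1.0, -0.001, 0.001], [0.001, 0.004, -1.0]]
ft_force: [0.6, -0.6, 7.3]
gripper_width: 0.027
```

Emit:
drive_tool:
  increments:
    - [[0,0,0,0,-0.6],[0,0,0,0,-0.6]]

```text
time: 23.02
tcp_pos: [0.4488, 0.2752, 0.0342]
orientation: [[0.0, 1.0, 0.004], [1.0, -0.0, 0.001], [0.001, 0.004, -1.0]]
ft_force: [0.3, -0.2, 6.9]
gripper_width: 0.0273
```

```bash
python3 - <<'E'
from h import *
obs(); d=snap('wrist','w22')
E
```

```text
t 23.0167 tcp [0.4488 0.2752 0.0342] F [ 0.2757 -0.2065  6.8604] w 0.027331096734334228 q [ 0.3382  0.4326  1.8315 -0.0005  0.8732 -1.2318]
[[ 0.0005  1.      0.0041]
 [ 1.     -0.0005  0.0011]
 [ 0.0011  0.0041 -1.    ]]
```

View pics/w22.png

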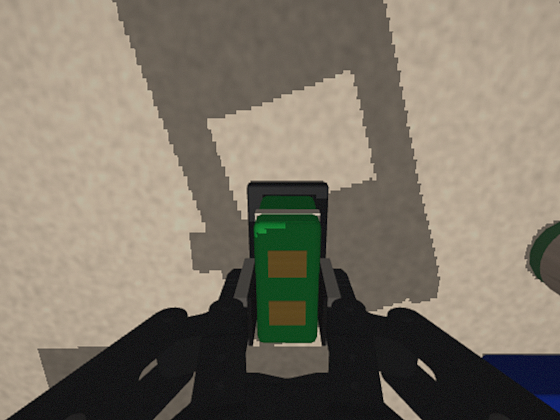

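Emit:
drive_tool:
  increments:
    - [[0,0,-0.01,0,-0.6],[0,0,-0.04,0,-0.6],[0,0,-0.08,0,-0.6],[-0.02,0,-0.11,0,-0.6],[-0.05,0,-0.12,0,-0.6]]

```text
time: 23.48
tcp_pos: [0.4496, 0.2267, 0.158]
orientation: [[-0.003, 1.0, 0.009], [1.0, 0.003, 0.003], [0.003, 0.009, -1.0]]
ft_force: [1.7, -0.8, -1.5]
gripper_width: 0.0269
```

Emit:
drive_tool:
  increments:
    - [[-0.035,0,0,0,-0.6],[-0.075,0,0,0,-0.6],[-0.115,0,0,0,-0.6],[-0.155,0,0,0,-0.6],[-0.195,0,0,0,-0.6]]

```text
time: 23.9
tcp_pos: [0.4463, 0.0282, 0.1532]
orientation: [[-0.0, 1.0, 0.001], [1.0, 0.0, -0.0], [-0.0, 0.001, -1.0]]
ft_force: [1.7, -0.9, -1.7]
gripper_width: 0.0271
```

Emit:
drive_tool:
  increments:
    - [[-0.04,0,0,0,-0.6],[-0.08,0,0,0,-0.6],[-0.12,0,0,0,-0.6],[-0.16,0,0,0,-0.6],[-0.2,0,0,0,-0.6]]

```text
time: 24.32
tcp_pos: [0.4462, -0.1721, 0.1532]
orientation: [[0.001, 1.0, 0.001], [1.0, -0.001, -0.0], [-0.0, 0.001, -1.0]]
ft_force: [1.0, 0.2, -1.2]
gripper_width: 0.0272
```

Emit:
drive_tool:
  increments:
    - [[-0.04,0,0,0,-0.6],[-0.08,0.01,0.02,0,-0.6],[-0.098,0.02,0.05,0,-0.6],[-0.098,0.02,0.08,0,-0.6],[-0.098,0.02,0.09,0,-0.6]]

```text
time: 24.73
tcp_pos: [0.4647, -0.2682, 0.059]
orientation: [[0.003, 1.0, -0.004], [1.0, -0.003, 0.004], [0.004, -0.004, -1.0]]
ft_force: [-1.1, 1.2, -1.2]
gripper_width: 0.0274
```

Emit:
drive_tool:
  increments:
    - [[0,0,0,0,-0.6],[0,0,0,0,-0.6]]

```text
time: 24.9
tcp_pos: [0.4663, -0.2674, 0.0627]
orientation: [[0.0, 1.0, -0.001], [1.0, -0.0, 0.001], [0.001, -0.001, -1.0]]
ft_force: [-0.6, -0.2, -0.6]
gripper_width: 0.0274
```

```bash
python3 - <<'E'
from h import *
obs(); d=snap('wrist','w23')
E
```

```text
t 24.9 tcp [ 0.4663 -0.2674  0.0627] F [-0.6008 -0.1501 -0.5776] w 0.027408103880955447 q [-0.7283  0.4106  1.7749  0.0001  0.9576 -2.2991]
[[ 0.0001  1.     -0.0011]
 [ 1.     -0.0001  0.0011]
 [ 0.0011 -0.0011 -1.    ]]
```

View pics/w23.png

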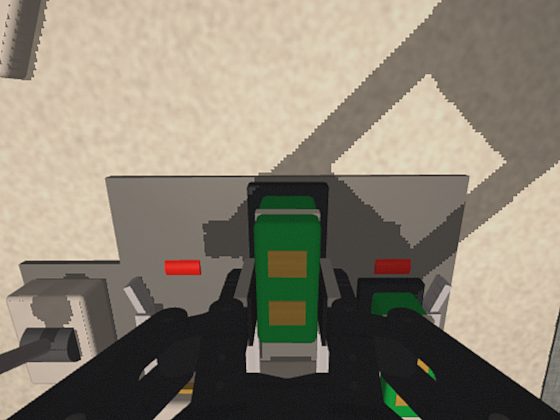

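Emit:
drive_tool:
  increments:
    - [[0,0,0.008,0,-0.6],[0,0,0.015,0,-0.6],[0,0,0.02,0,-0.6],[0,0,0.0215,0,-0.6],[0,0,0.0215,0,-0.6]]

```text
time: 25.37
tcp_pos: [0.4667, -0.2679, 0.0406]
orientation: [[0.0, 1.0, -0.0], [1.0, -0.0, 0.0], [0.0, -0.0, -1.0]]
ft_force: [-0.2, 0.9, 0.5]
gripper_width: 0.0276
```

Emit:
drive_tool:
  increments:
    - [[0,0,0.001,0,-0.6],[0,0,0.001,0,-0.6]]

```text
time: 25.53
tcp_pos: [0.4667, -0.2681, 0.0403]
orientation: [[0.001, 1.0, 0.0], [1.0, -0.001, 0.0], [0.0, 0.0, -1.0]]
ft_force: [-1.0, 1.0, 3.5]
gripper_width: 0.027
```

Contact, light. Slide in (home expected near TCP x ≈ 0.538).

Emit:
drive_tool:
  increments:
    - [[0,0.008,0,0,-0.6],[0,0.016,0,0,-0.6],[0,0.024,0,0,-0.6],[0,0.032,0,0,-0.6],[0,0.038,0,0,-0.6]]

```text
time: 25.95
tcp_pos: [0.5053, -0.2687, 0.0403]
orientation: [[0.0, 1.0, -0.0], [1.0, -0.0, -0.001], [-0.001, -0.0, -1.0]]
ft_force: [-5.4, 0.3, 8.7]
gripper_width: 0.027
```

Emit:
drive_tool:
  increments:
    - [[0,0.006,0,0,-0.6],[0,0.012,0,0,-0.6],[0,0.018,0,0,-0.6],[0,0.024,0,0,-0.6],[0,0.028,0,0,-0.6]]

```text
time: 26.37
tcp_pos: [0.5333, -0.2686, 0.0403]
orientation: [[0.0, 1.0, -0.0], [1.0, -0.0, -0.001], [-0.001, -0.0, -1.0]]
ft_force: [-4.8, 0.6, 7.5]
gripper_width: 0.0269
```

Emit:
drive_tool:
  increments:
    - [[0,0.001,0,0,-0.6],[0,0.002,0,0,-0.6],[0,0.003,0,0,-0.6],[0,0.003,0,0,-0.6]]

```text
time: 26.7
tcp_pos: [0.5362, -0.2686, 0.0402]
orientation: [[0.0, 1.0, 0.0], [1.0, -0.0, -0.001], [-0.001, 0.0, -1.0]]
ft_force: [-2.2, 0.6, 5.0]
gripper_width: 0.0269
```

Emit:
drive_tool:
  increments:
    - [[0,0.001,0,0,-0.6],[0,0.002,0,0,-0.6],[0,0.003,0,0,-0.6],[0,0.003,0,0,-0.6]]

```text
time: 27.03
tcp_pos: [0.5389, -0.2686, 0.0403]
orientation: [[0.0, 1.0, -0.0], [1.0, -0.0, -0.0], [-0.0, -0.0, -1.0]]
ft_force: [-3.5, 0.1, 6.8]
gripper_width: 0.0272
```

Emit:
drive_tool:
  increments:
    - [[0,0.001,0,0,-0.6],[0,0.0015,0,0,-0.6],[0,0.0015,0,0,-0.6]]

```text
time: 27.28
tcp_pos: [0.5395, -0.2685, 0.0403]
orientation: [[0.0, 1.0, -0.002], [1.0, -0.0, -0.0], [-0.0, -0.002, -1.0]]
ft_force: [-7.6, 0.8, 9.5]
gripper_width: 0.0271
```

```bash
python3 - <<'E'
from h import *
obs(); d=snap('wrist','w24'); cv2.imwrite('pics/c24.png',cv2.resize(d['image'][140:290,190:490,::-1],None,fx=2.6,fy=2.6,interpolation=cv2.INTER_CUBIC))
E
```

```text
t 27.2833 tcp [ 0.5395 -0.2685  0.0403] F [-7.6281  0.7704  9.4744] w 0.027124036363251034 q [-0.6459  0.5351  1.6254 -0.0018  0.9826 -2.2156]
[[ 0.0002  1.     -0.0021]
 [ 1.     -0.0002 -0.0003]
 [-0.0003 -0.0021 -1.    ]]
```

View pics/c24.png

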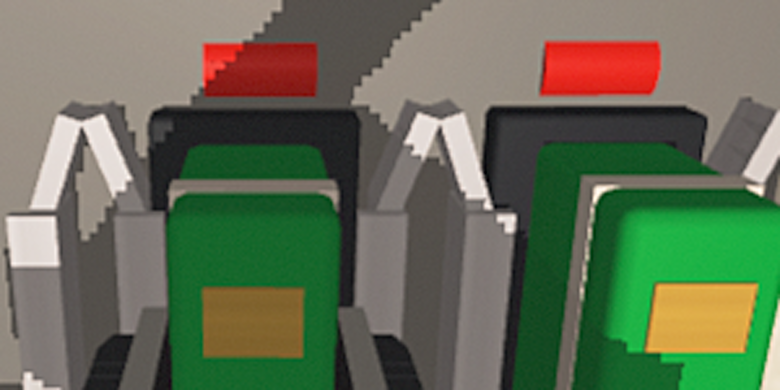

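Emit:
drive_tool:
  increments:
    - [[0,0.001,0,0,-0.6],[0,0.0015,0,0,-0.6],[0,0.0015,0,0,-0.6]]

```text
time: 27.58
tcp_pos: [0.5397, -0.2685, 0.0404]
orientation: [[-0.0, 1.0, -0.005], [1.0, 0.0, 0.0], [0.0, -0.005, -1.0]]
ft_force: [-11.8, 0.1, 12.8]
gripper_width: 0.027
```

Emit:
drive_tool:
  increments:
    - [[0,0,0,0,-0.1],[0,0,0,0,0.1],[0,0,0,0,0.1],[0,0,0,0,0.1]]

```text
time: 27.92
tcp_pos: [0.5421, -0.2683, 0.0394]
orientation: [[0.001, 1.0, 0.0], [1.0, -0.001, 0.0], [0.0, 0.0, -1.0]]
ft_force: [0.6, -0.6, 0.6]
gripper_width: 0.0469
```

Emit:
drive_tool:
  increments:
    - [[0,0,-0.03,0,0.1],[0,0,-0.07,0,0.1],[0,0,-0.11,0,0.1],[0,-0.03,-0.14,0,0.1],[0,-0.07,-0.16,0,0.1]]

```text
time: 28.33
tcp_pos: [0.4776, -0.2695, 0.2016]
orientation: [[-0.001, 1.0, 0.006], [1.0, 0.002, -0.004], [-0.004, 0.006, -1.0]]
ft_force: [0.4, -0.9, 1.0]
gripper_width: 0.0468
```

Emit:
drive_tool:
  increments:
    - [[-0.03,-0.01,0,0,-0.5],[-0.06,-0.02,0,0,-1],[-0.06,-0.02,0,0,-1]]

```text
time: 28.58
tcp_pos: [0.4537, -0.3332, 0.199]
orientation: [[0.004, 1.0, 0.001], [1.0, -0.004, -0.005], [-0.005, 0.001, -1.0]]
ft_force: [0.8, -0.3, -0.2]
gripper_width: 0.0113
```

```bash
python3 - <<'E'
from h import *
obs(); d=snap('wrist','w25'); d=snap('scene','s25'); cv2.imwrite('pics/c25.png',cv2.resize(d['image'][180:310,90:330,::-1],None,fx=3.3,fy=3.3,interpolation=cv2.INTER_CUBIC))
E
```

```text
t 28.5833 tcp [ 0.4537 -0.3332  0.199 ] F [ 0.799  -0.335  -0.2164] w 0.011282321758853572 q [-0.83    0.3026  1.556  -0.0024  1.2787 -2.3963]
[[ 0.0038  1.      0.0012]
 [ 1.     -0.0038 -0.0047]
 [-0.0047  0.0012 -1.    ]]
```

View pics/w25.png

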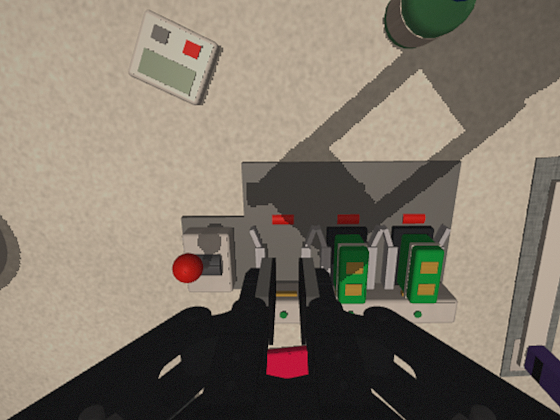

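View pics/c25.png

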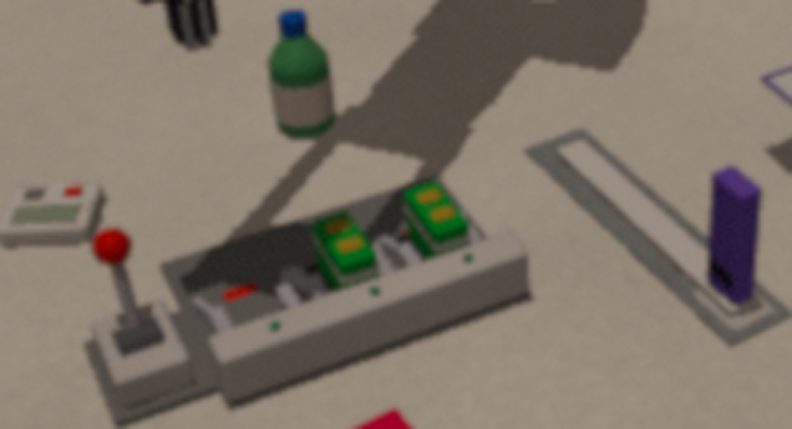

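```bash
python3 - <<'E'
from h import *
w=load('w25');s=load('s25')
def red(d,box):
    x0,y0,x1,y1=box;im=d['image'][y0:y1,x0:x1];h=cv2.cvtColor(im,cv2.COLOR_RGB2HSV)
    m=cv2.inRange(h,(0,150,50),(8,255,255))|cv2.inRange(h,(172,150,50),(180,255,255))
    n,l,st,c=cv2.connectedComponentsWithStats(m); i=1+np.argmax(st[1:,4]); print(st[i]); b=st[i]; return (x0+b[0]+b[2]/2-.5,y0+b[1]+b[3]/2-.5)
a=red(w,(160,240,220,300));b=red(s,(105,230,140,275));print(a,b)
def P(d): return d['intrinsics']@d['world_to_cam'][:3]
X=cv2.triangulatePoints(P(w),P(s),np.array(a,float).reshape(2,1),np.array(b,float).reshape(2,1));X=X[:3,0]/X[3,0];print(X,proj(w,X),proj(s,X))
# foot rear edges, bay 2/3
for u in [(346,228),(413,228)]: print(ray(w,u,.016))
cv2.imwrite('pics/c26.png',cv2.resize(w['image'][200:320,230:460,::-1],None,fx=3.4,fy=3.4,interpolation=cv2.INTER_CUBIC))
E
```

```text
[ 13  14  30  29 695]
[13 20 11 10 86]
(np.float64(187.5), np.float64(268.0)) (np.float64(123.0), np.float64(254.5))
[ 0.5068 -0.4208  0.0931] [187.3634 267.9753] [123.0289 254.5011]
[ 0.4994 -0.2715  0.016 ]
[ 0.4995 -0.1992  0.016 ]
```

View pics/c26.png

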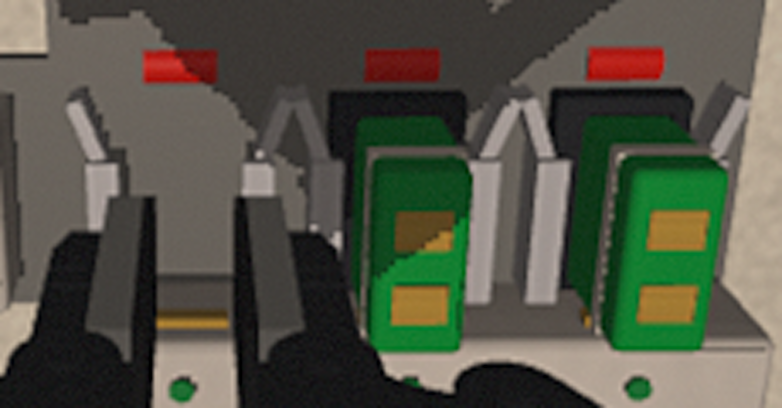

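Emit:
drive_tool:
  increments:
    - [[-0.03,-0.005,0.01,0,-1],[-0.06,-0.01,0.04,0,-1],[-0.087,-0.01,0.08,0,-1],[-0.087,-0.01,0.11,0,-1],[-0.087,-0.01,0.124,0,-1]]

```text
time: 29.1
tcp_pos: [0.4435, -0.4137, 0.0683]
orientation: [[0.002, 1.0, -0.004], [1.0, -0.002, 0.006], [0.006, -0.004, -1.0]]
ft_force: [-0.6, 0.9, -0.6]
gripper_width: 0.0004
```

Emit:
drive_tool:
  increments:
    - [[0,0,0,0,-1],[0,0,0,0,-1]]

```text
time: 29.27
tcp_pos: [0.4451, -0.4139, 0.0728]
orientation: [[-0.0, 1.0, -0.002], [1.0, 0.0, 0.003], [0.003, -0.002, -1.0]]
ft_force: [-0.2, -0.0, 0.8]
gripper_width: 0.0003
```

```bash
python3 - <<'E'
from h import *
obs(); d=snap('wrist','w27')
E
```

```text
t 29.2667 tcp [ 0.4451 -0.4139  0.0728] F [-0.2353 -0.0198  0.811 ] w 0.0002768423901306735 q [-0.9326  0.504   1.5833  0.0004  1.0575 -2.5037]
[[-0.0001  1.     -0.0016]
 [ 1.      0.0001  0.0028]
 [ 0.0028 -0.0016 -1.    ]]
```

View pics/w27.png

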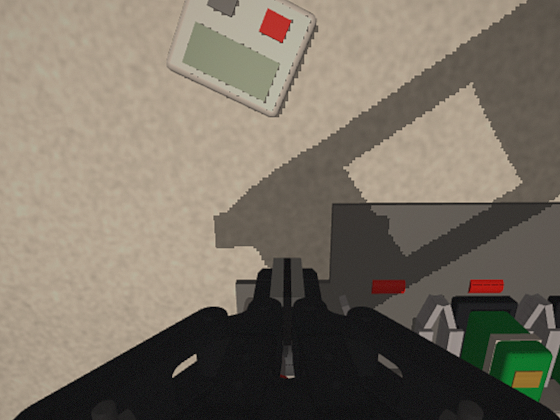

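Emit:
drive_tool:
  increments:
    - [[-0.007,0.01,0,0,-1],[-0.007,0.025,0,0,-1],[-0.007,0.035,0,0,-1],[-0.007,0.045,0,0,-1],[-0.007,0.055,0,0,-1]]

```text
time: 29.73
tcp_pos: [0.501, -0.4223, 0.0755]
orientation: [[-0.0, 1.0, 0.001], [1.0, 0.0, -0.002], [-0.002, 0.001, -1.0]]
ft_force: [-1.8, -0.4, 1.5]
gripper_width: -0.0003
```

Emit:
drive_tool:
  increments:
    - [[0,0.01,0,0,-1],[0,0.02,0,0,-1],[0,0.03,0,0,-1],[0,0.04,0,0,-1],[0,0.045,0,0,-1]]

```text
time: 30.15
tcp_pos: [0.5447, -0.422, 0.0733]
orientation: [[-0.0, 1.0, -0.003], [1.0, 0.0, 0.001], [0.001, -0.003, -1.0]]
ft_force: [-18.0, -0.1, 7.7]
gripper_width: -0.0002
```

```bash
python3 - <<'E'
from h import *
obs(); d=snap('scene','s28'); cv2.imwrite('pics/c28.png',cv2.resize(d['image'][180:310,90:330,::-1],None,fx=3.3,fy=3.3,interpolation=cv2.INTER_CUBIC))
E
```

```text
t 30.15 tcp [ 0.5447 -0.422   0.0733] F [-17.9867  -0.1409   7.6833] w -0.0001745549444621447 q [-0.8197  0.6306  1.3523 -0.0019  1.1616 -2.3899]
[[-0.0002  1.     -0.0033]
 [ 1.      0.0002  0.0009]
 [ 0.0009 -0.0033 -1.    ]]
```

View pics/c28.png

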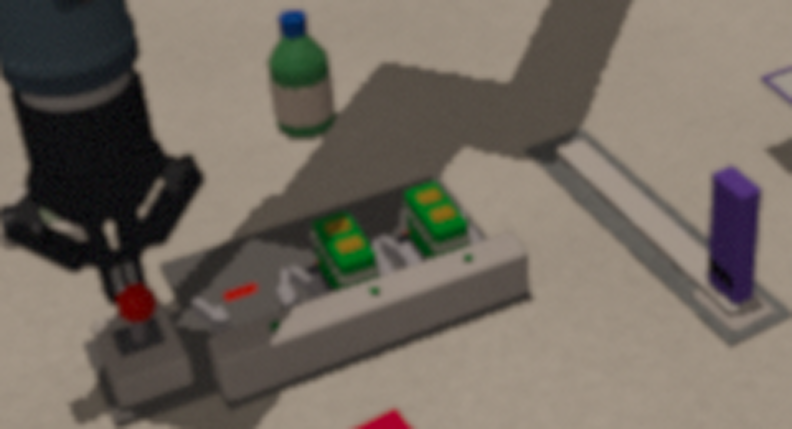

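Emit:
drive_tool:
  increments:
    - [[0,-0.02,0,0,-1],[0,-0.05,0,0,-1],[0,-0.09,-0.01,0,-1],[0,-0.11,-0.05,0,-1],[0,-0.13,-0.09,0,-1]]

```text
time: 30.62
tcp_pos: [0.4152, -0.4206, 0.1569]
orientation: [[0.002, 1.0, -0.003], [1.0, -0.002, 0.006], [0.006, -0.004, -1.0]]
ft_force: [0.2, -1.2, 1.5]
gripper_width: 0.0006
```

Emit:
drive_tool:
  increments:
    - [[0.02,-0.03,-0.04,0,-1],[0.03,-0.04,-0.08,0,-1],[0.03,-0.04,-0.08,0,-1],[0.03,-0.04,-0.08,0,-1],[0.03,-0.04,-0.08,0,-1]]

```text
time: 31.03
tcp_pos: [0.3782, -0.3927, 0.2391]
orientation: [[0.001, 1.0, 0.002], [1.0, -0.001, -0.002], [-0.002, 0.002, -1.0]]
ft_force: [-1.0, 0.2, 0.1]
gripper_width: 0.0
```

```bash
python3 - <<'E'
from h import *
obs(); w=snap('wrist','w29');d=snap('scene','s29'); cv2.imwrite('pics/c29.png',cv2.resize(d['image'][180:310,90:330,::-1],None,fx=3.3,fy=3.3,interpolation=cv2.INTER_CUBIC))
t=snap('top','t29'); cv2.imwrite('pics/ct29.png',cv2.resize(t['image'][120:270,120:420,::-1],None,fx=2.6,fy=2.6,interpolation=cv2.INTER_CUBIC))
E
```

```text
t 31.0333 tcp [ 0.3782 -0.3927  0.2391] F [-0.9904  0.2045  0.0787] w 8.756865687194735e-06 q [-1.009   0.2433  1.5361  0.0003  1.3597 -2.579 ]
[[ 0.0009  1.      0.0016]
 [ 1.     -0.0009 -0.0019]
 [-0.0019  0.0016 -1.    ]]
```

View pics/c29.png

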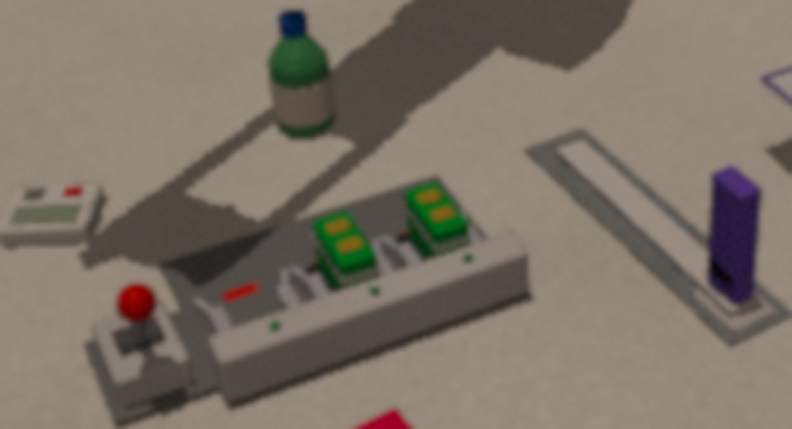

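View pics/w29.png

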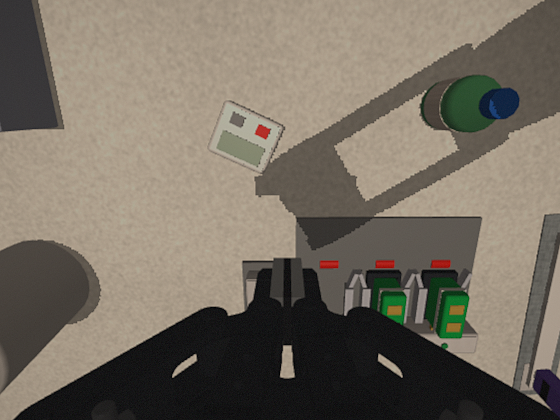

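View pics/ct29.png

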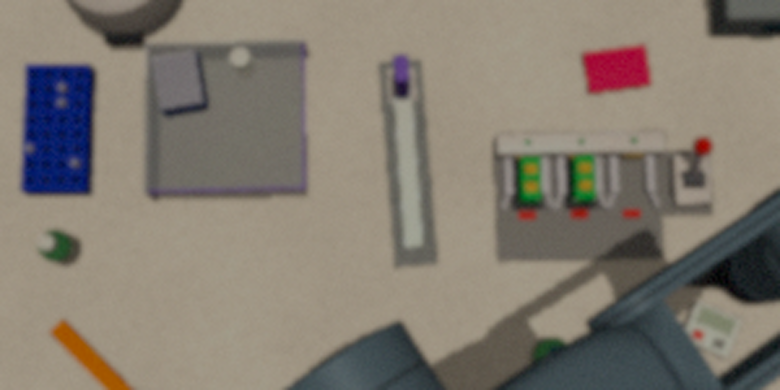

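```bash
python3 - <<'E'
from h import *
w=load('t29');s=load('s29')
a=(120+702/2.6,120+146/2.6);b=(90+136/3.3,180+302/3.3)
P=lambda d:d['intrinsics']@d['world_to_cam'][:3]
X=cv2.triangulatePoints(P(w),P(s),np.array(a).reshape(2,1),np.array(b).reshape(2,1));X=X[:3,0]/X[3,0];print(X,proj(w,X)-a)
print(2*np.arcsin(np.hypot(X[0]-.5068,X[2]-.0931)/.14))
E
```

```text
[ 0.568  -0.4205  0.09  ] [-0.4892 -0.1161]
0.9065343918256846
```

```bash
python3 - <<'E'
from station import robot
print(robot.job_done())
E
```

```text
the job is handed in; nothing more can be done
None
```

I swept both packs out from under the shelf with the probe, put the probe back on its mat, and slid the packs onto bays 3 and 2. Then I pushed the switch lever over and handed the job in at about 31 s; no verdict was given.

- **Packs:** only two were there. The wrist and top views showed nothing left under the shelf after the sweep. Each pack was pushed to its stop, where the force rose to about 10–12 N with no further travel. The pictures show both detents up behind the feet. The feet's rear edges measured x ≈ 0.4995 m, which puts the centres about 1 mm from the home point.
- **Probe:** it stands upright along the mat with its handle on the white patch.
- **Switch:** the lever met its end stop, at about 18 N on a lever that normally needs about 1 N. By camera it turned about 0.91 rad (0.8 needed), short of the nominal 1.0 rad. A few millimetres of error in the knob positions would account for the difference, and I did not push it a second time.
- **Everything else:** nothing else on the bench looked moved, and the arm was clear of everything at hand-in.

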